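# Read the tempering oven through its sight port and cap it

### The arm

A 7-joint arm with a two-finger parallel gripper is mounted at the origin on the work surface. World frame = base frame: x ahead of the robot, y to its left, z up, the work surface at z = 0. Lengths are in m, angles in rad, forces in N, time in s.
With the tool pointing down it reaches from about 0.425 to 0.925 m from the base axis. Payload 6.8 kg.
Tool frame: the origin (TCP) lies at the very end of the fingers, on their centre line; the grasp point (between the pads) lies pinch_z behind it (pinch_z is the distance from the TCP to the grasp point, in m); z points along the fingers, y is the direction in which the jaws open and shut (so a half turn about z gives the same grasp; the last joint's range is limited). The gripper opens to 88 mm and grips with 3 to 60 N. Pads are 20 mm wide; open, the fingers measure 115 mm over their backs; the gripper's body (75 mm by 178 mm) begins 61 mm behind the grasp point.
Start: joints at [-1.278, 0.477, 0.022, 1.555, -0.011, 1.109, -0.083], TCP at [0.263, 0.622, 0.223] pointing down, gripper open.
Joint ranges: [-2.96, 2.96], [-0.34, 2.1], [-1.41, 1.46], [0.24, 2.44], [-1.37, 4.51], [0.17, 1.92], [-2.96, 2.96]. Speed limits (rad/s): [2.39, 2.39, 3.14, 3.14, 3.14, 3.14, 3.14].

### API

Orientations are given as a unit quaternion [w, x, y, z].
In Python, from workcell import * gives the robot as it stands.
- The arm moves only by the shell command python3 -m creep 'ROWS' [FORCE]. ROWS is JSON, a list of rows, each an object of numbers: "fingers": the opening, from 0 (shut) to 1 (fully open); "x", "y", "z": the shift along the tool's x, y, z in mm; "twist": the turn about the tool's z in degrees. A call has 1 to 12 rows; each row is the pose to reach, as a shift and turn from the pose commanded when the call began, along the tool's axes at that moment; what a row does not reach only later rows make up. A row lasts 1/10 s, in which the tool goes at most 50 mm and 8.59 degrees, less where a joint would pass 70% of its speed; a pose out of reach is approached as far as the arm can. A call with a gripper value outside its range is refused whole. The fingers move at their own pace and stop on an object; FORCE is the grip in N (left out, the last holds). Time passes only in rows, so rows that repeat a pose let the fingers close. It gives the time, the measured TCP pose, the force and the opening at its end, in the units of the state.
- read_state(): the state, without advancing time (a new reading comes with each control period).
- grab_frame(name): name is "side" or "top" or "wrist"; returns a dict with "pixels" (384x512x3 uint8, red, green, blue), "fx", "fy", "cx", "cy" (pixels), "origin" and "attitude" of the camera in the world; the wrist camera has in their place "tool_from_camera" (4x4, takes a point from camera to tool coordinates, whose origin is the TCP and whose axes are the flange's). Camera axes: x right, y down, z forward; pixel columns grow to the right and rows downward; lengths in m; the calibration is good to about 2 mm. A picture is of the moment at which its call begins: read the wrist's pose just before it. There is no depth.
- finish_job(): hands the job in, once; it reports no verdict.
The state is a dict: "clock": time; "qpos": joint angles; "dq": joint speeds; "tau": joint torques, N m; "position": TCP position; "tcp_rot": TCP orientation; "ft_force": force on the tool from outside, world axes, zero at the start; "moment": the same for the moment, N m; "width": finger opening in m.
Only numpy, scipy, OpenCV 4.12 (cv2) and the standard library are available. Lean on these libraries where they do the work, as an engineer would, in place of code of your own. Each camera call takes 0.05 s, during which the arm holds its last target.

### The job

Take the pistol thermometer off its wooden rest, aim it straight down the open sight port on the oven's sloping front, nose about 6 cm off the port's mouth, and hold it steady there for a full second. Then put it back on its rest as it lay, and press the port's hinged cap fully shut. Do not drop the thermometer or knock it against the oven, and leave the other things on the bench where they are.

Things in the scene. Friction and masses are not known exactly. Their poses are not given: they have to be found in the camera images.
- thermometer: loose pistol thermometer, 0.28 kg. Origin: on the handle's axis, where to grip it (across y). Handle: black bar 30 wide (y), 34 high (z), x -49 to 60 mm, then a grey pommel 36 x 40 mm to x 76. Barrel: grey, 42 mm diameter, along z at x = -68, from the nose at z = -85 up to z = 36; it looks along -z. At the start it lies on the rest, z up, axes parallel to the rest's
- nose (a point): centre of the lens at the end of the thermometer's barrel, at (-68, 0, -85) mm in the thermometer's frame, same axes
- rest: fixed wooden rest, origin on the bench. Base 106 x 100 x 18 mm; two 10 mm thick uprights at x = -38 and 38 with U saddles 39 mm wide, flared on top: floor 95, cheek tops 117 mm high; 66 mm free between them for fingers. The thermometer's handle lies in the saddles, its origin at (0, 0, 112) mm in this frame, axes parallel, barrel hanging just outside the -x upright
- rest_nose (a point): the point where the thermometer's nose is when it lies on the rest: (-68, 0, 27) mm in the rest's frame
- oven: fixed grey bench oven, 200 (x) x 220 (y) mm, 178 mm high at the back; its front slopes at 35 degrees from horizontal, from 80 mm height at x = -90 to 178 mm at x = 50; flue stub 45 mm high on its top at (70, -60) mm. Origin: centre of its underside on the bench; -x is its front
- port_mouth (a point): centre of the open mouth of the sight port, a steel tube standing square on the oven's slope: 66 mm outside, 52 mm inside diameter, 30 mm tall. z points out of the port along its axis (35 degrees from vertical, leaning to the oven's front), x up the slope, y to the left seen from the robot
- cap (a joint): angle (rad) of the port's steel flip cap, a disc 70 mm in diameter, 6 mm thick, with a 24 mm wide tongue: 0 = fully shut over the mouth, 1.57 = standing square on the slope, more = leaning outwards; range 0 to 2.1; stiff hinge, stays where left. Hinge line parallel to x of port_mouth, on its +y side
- cap_hinge (a point): middle of the cap's hinge line, at (0, 46, 5) mm in the frame of port_mouth. The axes turn with the cap: -y points from the hinge to the cap's tip, z out of the cap's outer face
- cap_tip (a point): end of the cap's thumb tongue, 96 mm from the hinge; the disc's centre is 46 mm from the hinge. When shut the tip is at (0, -50, 5) mm in the frame of port_mouth
- hammer: bystander: hammer lying on the bench, 280 mm long
- file: bystander: file with a wooden handle, 300 mm long
- brush: bystander: brush lying on the bench
- disc: bystander: black grinding disc, 90 mm in diameter, 12 mm high
- tape: bystander: tape measure, 68 x 36 x 60 mm high
- tin: bystander: open steel tin, 72 mm in diameter, 85 mm high
- knife: bystander: knife with a dark wooden handle, 255 mm long
There are look-alikes about, which are no part of the job. Leave any purple or turquoise look-alike of the rest alone.

How it is judged:
On the way:
1. held still for 1 s in the fingers, looking down the open port: nose within 12 mm of the axis in port x and y, 30 to 95 mm off the mouth, barrel within 9 degrees of the axis (contact force between the fingers and thermometer above 1 N and x of nose in the frame of port_mouth between -0.012 and 0.012 m and y of nose in the frame of port_mouth between -0.012 and 0.012 m and z of nose in the frame of port_mouth between 0.03 and 0.095 m and angle between the z axis of thermometer and the z axis of port_mouth, either way round below 0.157 rad and value of joint cap above 1.2 rad and linear speed of thermometer below 0.03 m/s and angular speed of thermometer below 0.25 rad/s), for 1 s.
At the end, for the whole second after the job is handed in: The thermometer lies still in both saddles of its rest as at the start (nose within 18 mm of its place, height within 5 mm, upright within 7 degrees), and the cap is shut to within 0.08 rad (distance between nose and rest_nose below 0.018 m and z of thermometer in the frame of rest between 0.107 and 0.117 m and angle between thermometer's own z axis and vertical below 0.12 rad and angle between the x axis of thermometer and the x axis of rest, either way round below 0.15 rad and linear speed of thermometer below 0.02 m/s and value of joint cap below 0.08 rad); the robot touches nothing.
It fails at once if the thermometer is knocked against the oven (more than 5 N) (contact force between thermometer and oven above 5 N).
It fails at once if the thermometer is dropped on the bench (height (world z) of thermometer below 0.055 m).
It fails at once if another thing on the bench is moved by more than 30 mm (distance of any of hammer, file, brush, disc, tape, tin, knife from where it was at the start of the episode above 0.03 m).
It also fails if it takes over 72 s, if anything falls off the work surface, if the arm or the gripper's body presses on something with over 40 N, if the wrist force passes 120 N, or if a joint passes its speed limit or range.

## Working session

There is one attempt and no reset: what is moved stays moved. The work goes in short steps, Python scripts to look and compute and a shell command to move; the robot and the scene stay as the last step left them, time stands still between calls to the robot, and variables do not carry over. Pictures are saved under pics/ and viewed, and the job is handed in when it is done.

```bash
ls; mkdir -p pics; python3 - <<'E'
from workcell import *
import cv2
s=read_state(); print(s)
for n in ["side","top","wrist"]:
    f=grab_frame(n)
    cv2.imwrite(f"pics/{n}0.png",f["pixels"][:,:,::-1])
    print(n,{k:v for k,v in f.items() if k!="pixels"})
E
```

```text
pics
{'clock': 0.0, 'qpos': array([-1.27811333,  0.47777697,  0.02232075,  1.55640889, -0.01152458,
        1.10927761, -0.08306776]), 'dq': array([-0.00168779, -0.00241769,  0.00025017, -0.00016935,  0.0004991 ,
       -0.00121725,  0.00120253]), 'tau': array([-5.61980742e-04, -5.82849169e+01,  1.53439734e+00, -2.72608888e+01,
       -5.43079502e-02,  1.71079551e-02,  1.95305465e-04]), 'position': array([0.26311311, 0.62098056, 0.22171482]), 'tcp_rot': array([-1.25460200e-04,  1.99023447e-01,  9.79994341e-01, -8.62640505e-04]), 'ft_force': array([-0.34474405,  0.14510957, -0.44075464]), 'moment': array([ 0.00520722, -0.00705299,  0.0160813 ]), 'width': 0.0875704629379089}
side {'fx': 421.80832446930896, 'fy': 421.80832446930896, 'cx': 259.3723680303296, 'cy': 192.2266839064115, 'origin': array([ 0.20165591, -0.94971931,  0.81647173]), 'attitude': array([-0.45744647,  0.87862039, -0.11587008,  0.07309621])}
top {'fx': 355.84560304989213, 'fy': 355.84560304989213, 'cx': 256.7663075801673, 'cy': 190.94683850414174, 'origin': array([ 0.30052802, -0.02155706,  1.18140205]), 'attitude': array([ 0.07492691, -0.69927602,  0.70798013, -0.0645224 ])}
wrist {'fx': 270.28385991215197, 'fy': 270.28385991215197, 'cx': 260.04727204223, 'cy': 193.0548597171369, 'tool_from_camera': array([[ 7.04165786e-04, -9.63460545e-01, -2.67849363e-01,
         7.26757280e-02],
       [ 9.99999644e-01,  5.53770921e-04,  6.37033815e-04,
        -3.46096186e-04],
       [-4.65429758e-04, -2.67849717e-01,  9.63460592e-01,
        -1.63005589e-01],
       [ 0.00000000e+00,  0.00000000e+00,  0.00000000e+00,
         1.00000000e+00]])}
```

View pics/side0.png

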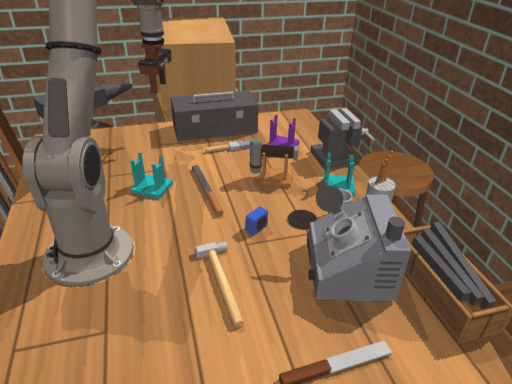

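View pics/top0.png

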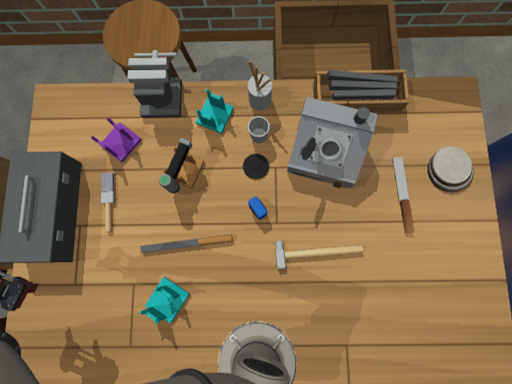

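View pics/wrist0.png

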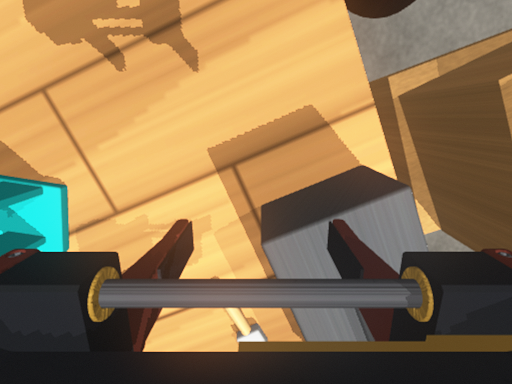

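The side and top views both show the thermometer on its rest, at about (175,165) in the top view. The oven is at about (335,145), and the open cap leans left at about (309,148). I'll enlarge both areas.

```bash
cat > h.py <<'E'
from workcell import *
import numpy as np, cv2
from scipy.spatial.transform import Rotation as R
def rot(q): return R.from_quat([q[1],q[2],q[3],q[0]])
def cam(f,s=None):
    K=np.array([[f["fx"],0,f["cx"]],[0,f["fy"],f["cy"]],[0,0,1]])
    if "origin" in f: return K,rot(f["attitude"]).as_matrix(),np.array(f["origin"])
    T=f["tool_from_camera"]; Rt=rot(s["tcp_rot"]).as_matrix()
    return K,Rt@T[:3,:3],Rt@T[:3,3]+s["position"]
def proj(c,P):
    K,Rc,o=c; p=(np.atleast_2d(P)-o)@Rc@K.T; return p[:,:2]/p[:,2:]
def ray(c,uv):
    K,Rc,o=c; d=Rc@np.linalg.solve(K,[uv[0],uv[1],1]); return o,d/np.linalg.norm(d)
def onz(c,uv,z):
    o,d=ray(c,uv); return o+d*(z-o[2])/d[2]
def tri(cs,uvs):
    A=np.zeros((3,3));b=np.zeros(3);L=[]
    for c,u in zip(cs,uvs):
        o,d=ray(c,u);M=np.eye(3)-np.outer(d,d);A+=M;b+=M@o;L.append((o,M))
    X=np.linalg.solve(A,b); return X,[np.linalg.norm(M@(X-o)) for o,M in L]
def get(n):
    s=read_state(); f=grab_frame(n); return f["pixels"][:,:,::-1].copy(),cam(f,s)
def crop(im,x0,y0,w,h,k,name):
    cv2.imwrite(name,cv2.resize(im[y0:y0+h,x0:x0+w],None,fx=k,fy=k,interpolation=cv2.INTER_CUBIC))
E
python3 - <<'E'
from h import *
t,ct=get("top"); s,cs=get("side")
print(proj(ct,[[0,0,0],[.6,0,0],[.6,.2,0]]),proj(cs,[[0,0,0],[.6,0,0]]))
crop(t,140,110,100,90,8,"pics/t1.png");crop(t,270,90,120,110,5,"pics/t2.png")
crop(s,230,120,90,80,8,"pics/s1.png");crop(s,290,170,130,135,4,"pics/s2.png")
E
```

```text
[[256.90347096 361.39261017]
 [254.9964244  172.94155851]
 [196.67911979 173.78032785]] [[ 89.61687841 254.07215721]
 [294.2925731  220.9325509 ]]
```

View pics/t1.png

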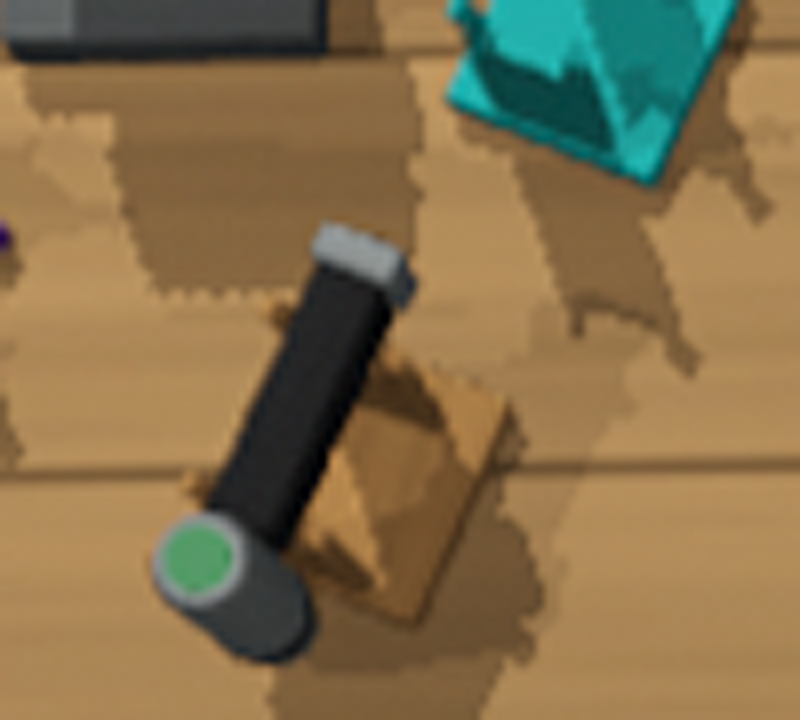

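View pics/t2.png

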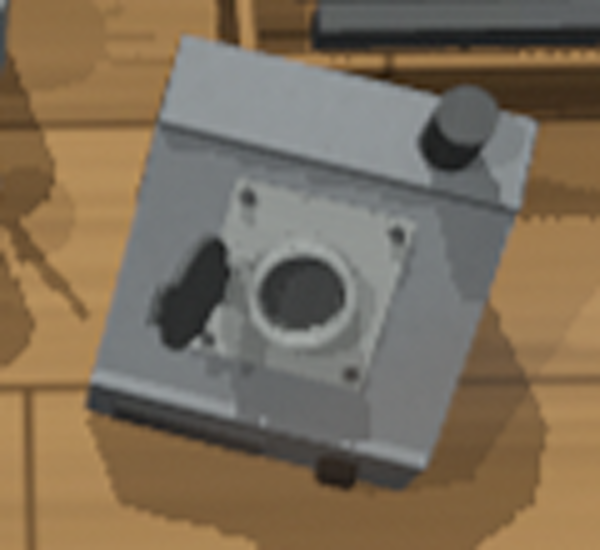

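View pics/s1.png

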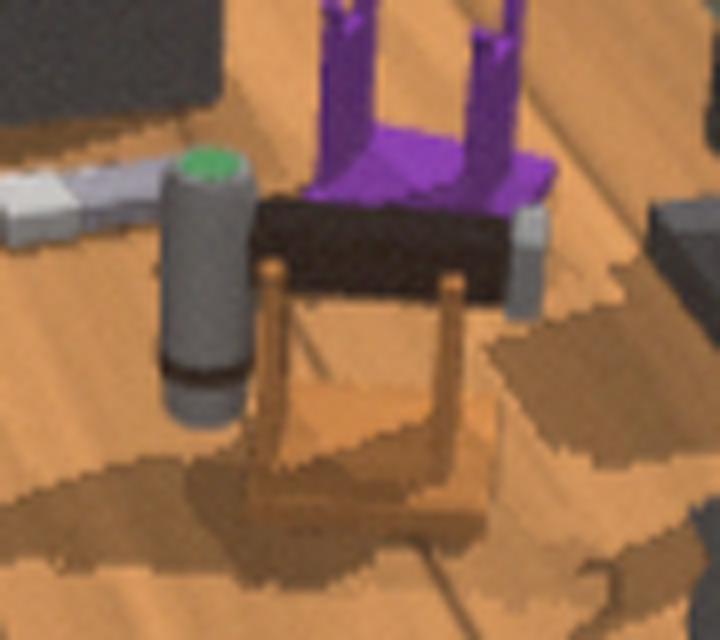

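View pics/s2.png

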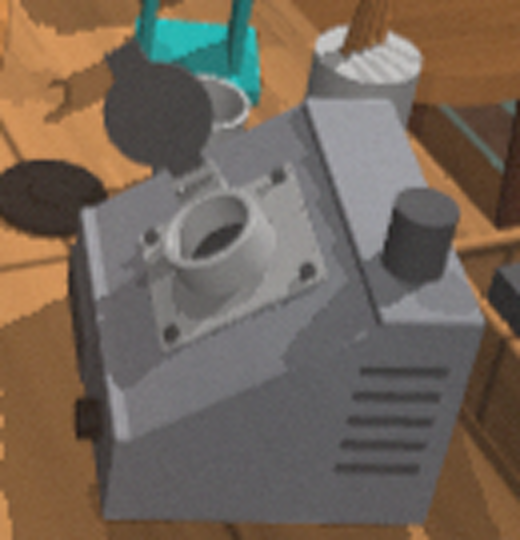

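```bash
python3 - <<'E'
from h import *
t,ct=get("top"); s,cs=get("side")
def green(im,x0,y0,w,h):
    hs=cv2.cvtColor(im,cv2.COLOR_BGR2HSV); m=cv2.inRange(hs,(45,70,60),(82,255,255))
    M=np.zeros_like(m);M[y0:y0+h,x0:x0+w]=m[y0:y0+h,x0:x0+w]
    mm=cv2.moments(M,True);return (mm["m10"]/mm["m00"],mm["m01"]/mm["m00"]),mm["m00"]
gt,a=green(t,155,170,25,25); gs,b=green(s,245,130,25,20); print(gt,a,gs,b)
print("green tri",tri([ct,cs],[gt,gs]),onz(ct,gt,.148),onz(cs,gs,.148))
# handle black mask in top
hs=cv2.cvtColor(t,cv2.COLOR_BGR2GRAY)
def line(im,c,x0,y0,w,h,thr):
    g=im[y0:y0+h,x0:x0+w].max(2); m=(g<thr).astype(np.uint8)
    n,l,st,ce=cv2.connectedComponentsWithStats(m); k=1+np.argmax(st[1:,4])
    ys,xs=np.where(l==k); P=np.c_[xs+x0,ys+y0].astype(float); r=cv2.minAreaRect(P.astype(np.float32)); 
    return P,r
P,r=line(t,ct,160,138,35,45,48); print(len(P),r)
W=np.array([onz(ct,p,.129) for p in P])[:,:2]; c=W.mean(0); u,sv,v=np.linalg.svd(W-c,full_matrices=False); print("handle c",c,"dir",v[0],np.degrees(np.arctan2(v[0,1],v[0,0])),sv/np.sqrt(len(P))*np.sqrt(12))
# pommel top corners in top view (crop/8+off)
o=np.array([140,110])
for q in [(316,228),(405,262),(312,258),(398,292)]: 
    print("pom",onz(ct,np.array(q)/8+o-0.44,.132))
o=np.array([270,90])
for q in [(183,36),(538,120),(162,125),(518,212)]: print("oven",onz(ct,np.array(q)/5+o-.4,.178))
for q in [(88,405),(408,488)]: print("ovenfront",onz(ct,np.array(q)/5+o-.4,.08))
mt=np.array([302,293])/5+o-.4; ms=np.array([213,225])/4+[290,170]-.37
print("mouth",tri([ct,cs],[mt,ms]))
E
```

```text
(164.42307692307693, 179.3653846153846) 52.0 (256.0, 139.89473684210526) 19.0
green tri (array([0.54683306, 0.26790149, 0.15052854]), [np.float64(0.0007397032324986264), np.float64(0.0007397032324987963)]) [0.54668771 0.26870417 0.148     ] [0.54893199 0.27264    0.148     ]
374 ((177.5064697265625, 160.83641052246094), (11.178274154663086, 35.81346893310547), 25.463346481323242)
handle c [0.61035303 0.23569189] dir [-0.93225527  0.3618012 ] 158.78914474705905 [0.10807559 0.034268  ]
pom [0.68184676 0.23278302 0.132     ]
pom [0.66740921 0.19770014 0.132     ]
pom [0.66962747 0.23394705 0.132     ]
pom [0.65527607 0.20010044 0.132     ]
oven [ 0.79022216 -0.16072307  0.178     ]
oven [ 0.73223393 -0.37042792  0.178     ]
oven [ 0.73301396 -0.14597592  0.178     ]
oven [ 0.67447676 -0.35420362  0.178     ]
ovenfront [ 0.5858919  -0.10424234  0.08      ]
ovenfront [ 0.52895992 -0.30407995  0.08      ]
mouth (array([ 0.63425998, -0.2289611 ,  0.15554343]), [np.float64(0.00048393248148410873), np.float64(0.0004839324814841081)])
```

Every move keeps the tool pointing down, so the 35° tilt has to come from the thermometer pivoting about the jaw axis while held lightly. The start yaw already matches the handle. I'll check pinch_z and work out the move to hover.

```bash
python3 - <<'E'
import workcell; print([ (k,getattr(workcell,k)) for k in dir(workcell) if not k.startswith('_')])
E
cat >> h.py <<'E'
def go(target,yawx=None):
    s=read_state(); Rt=rot(s["tcp_rot"]).as_matrix()
    d=Rt.T@(np.array(target)-s["position"])*1000
    a=np.degrees(np.arctan2(Rt[1,0],Rt[0,0]))
    print("tool shift mm",np.round(d,1),"xang",round(a,2), "twist", None if yawx is None else round(-((yawx-a+180)%360-180),2))
E
python3 - <<'E'
from h import *
go([.61,.2425,.30],157.5)
E
```

```text
[('IKError', <class 'workcell.IKError'>), ('finish_job', <function connect.<locals>.done at 0x7fcf668eb740>), ('grab_frame', <function make.<locals>.drawn_camera at 0x7fcf669780e0>), ('pinch_z', 0.0187), ('read_state', <function make.<locals>.<lambda> at 0x7fcf669785e0>)]
tool shift mm [-467.1 -213.6  -77.5] xang 157.04 twist -0.46
```

```bash
python3 -m creep '[{"z":-40,"fingers":1},{"z":-78,"fingers":1},{"x":-467,"y":-214,"z":-78,"fingers":1},{"x":-467,"y":-214,"z":-78,"fingers":1},{"x":-467,"y":-214,"z":-78,"fingers":1},{"x":-467,"y":-214,"z":-78,"fingers":1},{"x":-467,"y":-214,"z":-78,"fingers":1},{"x":-467,"y":-214,"z":-78,"fingers":1},{"x":-467,"y":-214,"z":-78,"fingers":1},{"x":-467,"y":-214,"z":-78,"fingers":1},{"x":-467,"y":-214,"z":-78,"fingers":1},{"x":-467,"y":-214,"z":-78,"fingers":1}]'
python3 -m creep '[{"x":0,"fingers":1},{"x":0,"fingers":1},{"x":0,"fingers":1}]'
python3 - <<'E'
from h import *
go([.61,.2425,.30],157.5)
w,c=get("wrist"); cv2.imwrite("pics/w1.png",w)
E
```

```text
tool shift mm [-467.1 -213.6  -77.5] xang 157.04 twist -0.46$[0]: bad value
$[0]: bad value
```

View pics/w1.png

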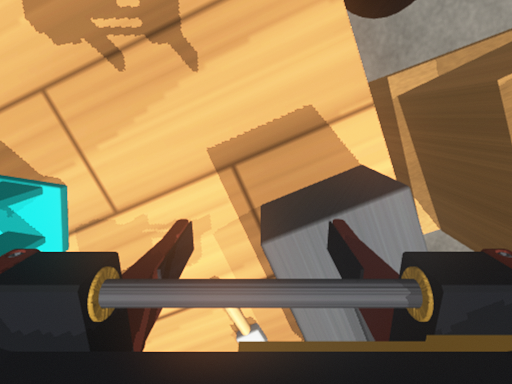

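The picture is unchanged, because the call was refused. I'll retry with every key filled in.

```bash
python3 -m creep '[{"fingers":1,"x":0,"y":0,"z":-40,"twist":0},{"fingers":1,"x":0,"y":0,"z":-78,"twist":0}]'; python3 -m creep --help | head; python3 -m creep '[{"fingers":1.0,"x":0.0,"y":0.0,"z":-38.0,"twist":0.0}]' 20
```

```text
clock: 0.6
position: [0.263, 0.6208, 0.3006]
tcp_rot: [-0.0, 0.199, 0.98, -0.001]
ft_force: [0.4, 1.3, 0.6]
width: 0.0878
clock: 0.7
position: [0.2633, 0.6213, 0.34]
tcp_rot: [-0.0, 0.199, 0.98, -0.0]
ft_force: [0.2, 0.4, 0.5]
width: 0.0876invalid input: not JSON, or not a number
```

```bash
python3 -m creep '[{"fingers":1,"x":-467,"y":-214,"z":0,"twist":0},{"fingers":1,"x":-467,"y":-214,"z":0,"twist":0},{"fingers":1,"x":-467,"y":-214,"z":0,"twist":0},{"fingers":1,"x":-467,"y":-214,"z":0,"twist":0},{"fingers":1,"x":-467,"y":-214,"z":0,"twist":0},{"fingers":1,"x":-467,"y":-214,"z":0,"twist":0},{"fingers":1,"x":-467,"y":-214,"z":0,"twist":0},{"fingers":1,"x":-467,"y":-214,"z":0,"twist":0},{"fingers":1,"x":-467,"y":-214,"z":0,"twist":0},{"fingers":1,"x":-467,"y":-214,"z":0,"twist":0},{"fingers":1,"x":-467,"y":-214,"z":0,"twist":0},{"fingers":1,"x":-467,"y":-214,"z":0,"twist":0}]'
python3 - <<'E'
from h import *
go([.61,.2425,.30],157.5)
w,c=get("wrist"); cv2.imwrite("pics/w2.png",w)
print(proj(c,[[.5475,.2685,.148],[.61,.2425,.129]]))
E
```

```text
clock: 1.9
position: [0.6113, 0.2393, 0.3385]
tcp_rot: [0.0, 0.202, 0.979, -0.001]
ft_force: [0.2, 0.3, -0.1]
width: 0.0877
tool shift mm [ 2.5  2.4 38.5] xang 156.74 twist -0.76
[[261.59282912 119.87684936]
 [261.9872713  169.96276204]]
```

View pics/w2.png

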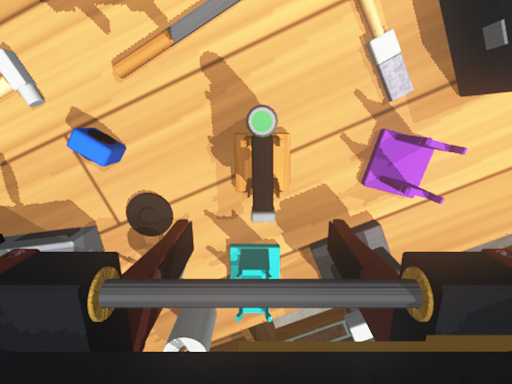

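The wrist view shows the green end at (262,121), close to the predicted (261.6,119.9). The pommel is at (263,216). I'll refine the yaw and position from this view.

```bash
python3 - <<'E'
from h import *
w,c=get("wrist")
hs=cv2.cvtColor(w,cv2.COLOR_BGR2HSV); m=cv2.inRange(hs,(45,70,60),(82,255,255)); m[:100]=0;m[145:]=0;m[:,:240]=0;m[:,285:]=0
M=cv2.moments(m,True); g=(M["m10"]/M["m00"],M["m01"]/M["m00"])
G=onz(c,g,.148); print(g,G)
# black handle in rows 140..208, grey pommel
sub=w[140:232,235:290]; mx=sub.max(2); 
W=[]
for r in range(150,205,5):
    xs=np.where(w[r,240:285].max(1)<75)[0]+240
    if len(xs): print(r,xs.min(),xs.max(),end="; "); W.append(onz(c,((xs.min()+xs.max())/2,r),.129))
W=np.array(W); p=np.polyfit(W[:,0],W[:,1],1); print("\nyaw",np.degrees(np.arctan(p[0])))
for q in [(252,220),(274,220),(252,212),(274,212)]: print(onz(c,q,.132))
crop(w,225,95,80,135,4,"pics/w3.png")
E
```

```text
(259.87774294670845, 123.18181818181819) [0.54853941 0.26786896 0.148     ]
150 251 270; 155 251 270; 160 251 270; 165 251 270; 170 251 270; 175 251 270; 180 251 251; 185 251 251; 190 251 270; 195 252 270; 200 252 270; 
yaw -24.063291421129165
[0.67020901 0.20372752 0.132     ]
[0.68275368 0.23327255 0.132     ]
[0.65887675 0.20864308 0.132     ]
[0.67131589 0.23794105 0.132     ]
```

View pics/w3.png

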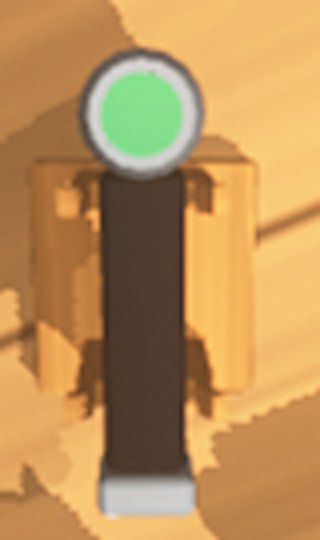

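Result: handle origin about (0.611,0.242), yaw about -22.5°. That's consistent across both views, so I'll descend.

```bash
python3 - <<'E'
from h import *
go([.611,.242,.0935],157.5)
E
python3 -m creep '[{"fingers":1,"x":1,"y":3,"z":0,"twist":-0.8},{"fingers":1,"x":1,"y":3,"z":50,"twist":-0.8},{"fingers":1,"x":1,"y":3,"z":100,"twist":-0.8},{"fingers":1,"x":1,"y":3,"z":150,"twist":-0.8},{"fingers":1,"x":1,"y":3,"z":180,"twist":-0.8},{"fingers":1,"x":1,"y":3,"z":180,"twist":-0.8},{"fingers":1,"x":1,"y":3,"z":180,"twist":-0.8}]'
python3 - <<'E'
from h import *
go([.611,.242,.0935],157.5)
w,c=get("wrist"); cv2.imwrite("pics/w4.png",w)
E
```

```text
tool shift mm [ -3.1  -1.1 244.9] xang 157.13 twist -0.37
clock: 2.7
position: [0.6097, 0.2474, 0.1595]
tcp_rot: [-0.0, 0.191, 0.982, 0.0]
ft_force: [-0.5, 0.6, 0.2]
width: 0.0879
tool shift mm [-3.2 -4.5 66. ] xang 157.99 twist 0.49
```

View pics/w4.png

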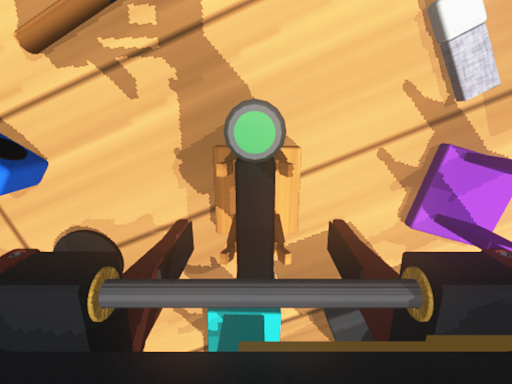

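The handle shows at column 255, left of the finger centre line at 260. That matches the computed shift of about -4.5 mm in y. I'll correct it and go down.

```bash
python3 -m creep '[{"fingers":1,"x":-3,"y":-4.5,"z":0,"twist":0.5},{"fingers":1,"x":-3,"y":-4.5,"z":30,"twist":0.5},{"fingers":1,"x":-3,"y":-4.5,"z":30,"twist":0.5},{"fingers":1,"x":-3,"y":-4.5,"z":66,"twist":0.5},{"fingers":1,"x":-3,"y":-4.5,"z":66,"twist":0.5},{"fingers":1,"x":-3,"y":-4.5,"z":66,"twist":0.5},{"fingers":1,"x":-3,"y":-4.5,"z":66,"twist":0.5}]'
python3 - <<'E'
from h import *
go([.611,.242,.0935],157.5)
w,c=get("wrist"); cv2.imwrite("pics/w5.png",w)
E
```

```text
clock: 3.45
position: [0.6124, 0.2405, 0.0949]
tcp_rot: [0.001, 0.197, 0.98, 0.001]
ft_force: [-0.8, 0.1, 0.6]
width: 0.0877
tool shift mm [1.9 0.8 1.4] xang 157.32 twist -0.18
```

View pics/w5.png

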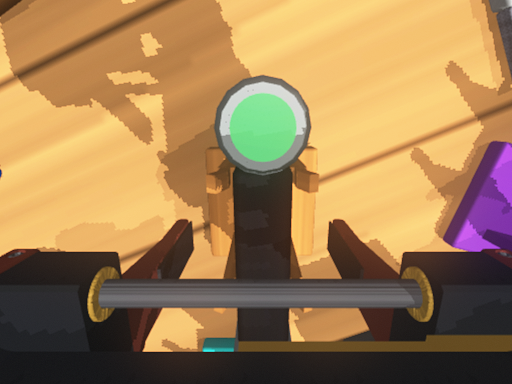

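The handle is centred at about column 262 between the fingers. I'll close firmly and lift.

```bash
python3 -m creep '[{"fingers":0,"x":1,"y":0,"z":1,"twist":0},{"fingers":0,"x":1,"y":0,"z":1,"twist":0},{"fingers":0,"x":1,"y":0,"z":1,"twist":0},{"fingers":0,"x":1,"y":0,"z":1,"twist":0},{"fingers":0,"x":1,"y":0,"z":1,"twist":0},{"fingers":0,"x":1,"y":0,"z":1,"twist":0},{"fingers":0,"x":1,"y":0,"z":1,"twist":0}]' 30
python3 -m creep '[{"fingers":0,"x":0,"y":0,"z":-20,"twist":0},{"fingers":0,"x":0,"y":0,"z":-50,"twist":0},{"fingers":0,"x":0,"y":0,"z":-90,"twist":0},{"fingers":0,"x":0,"y":0,"z":-130,"twist":0},{"fingers":0,"x":0,"y":0,"z":-170,"twist":0},{"fingers":0,"x":0,"y":0,"z":-200,"twist":0},{"fingers":0,"x":0,"y":0,"z":-200,"twist":0}]'
python3 - <<'E'
from h import *
w,c=get("wrist"); cv2.imwrite("pics/w6.png",w)
s,c=get("side"); crop(s,180,60,200,150,4,"pics/s6.png")
E
```

```text
clock: 4.2
position: [0.6102, 0.2405, 0.0916]
tcp_rot: [-0.0, 0.197, 0.98, -0.0]
ft_force: [-0.1, 0.5, 0.1]
width: 0.0351
clock: 4.9
position: [0.6123, 0.2411, 0.2962]
tcp_rot: [0.003, 0.197, 0.98, 0.002]
ft_force: [0.9, -0.3, -3.4]
width: 0.03
```

View pics/w6.png

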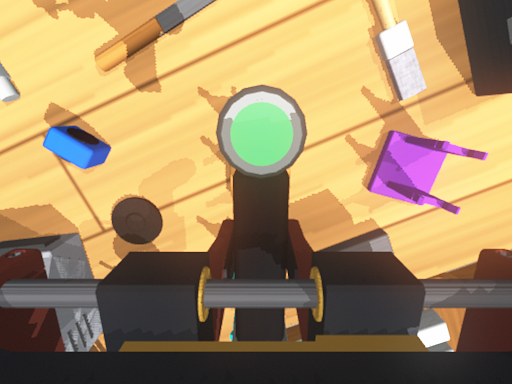

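View pics/s6.png

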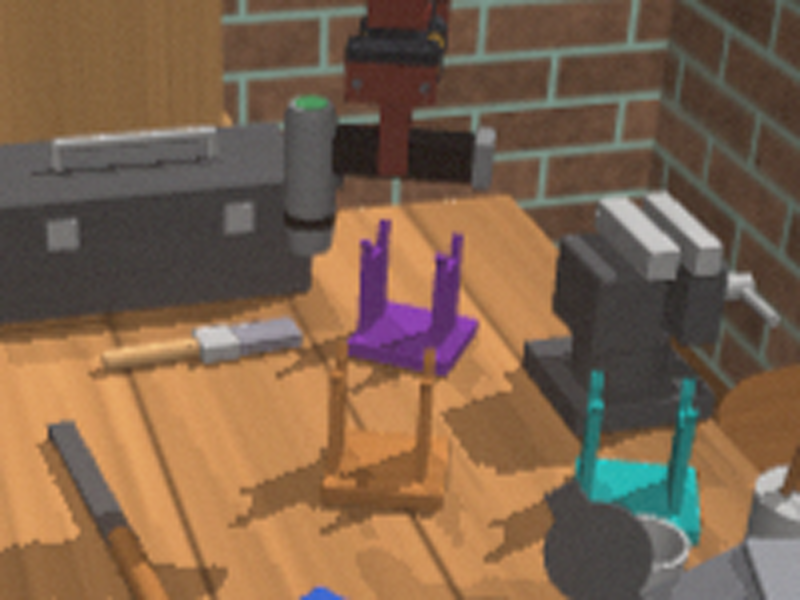

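It's held and level, lifted clear of the rest. Now I'll reduce the grip step by step to see if gravity droops the barrel.

```bash
python3 -m creep '[{"fingers":0,"x":0,"y":0,"z":0,"twist":0},{"fingers":0,"x":0,"y":0,"z":0,"twist":0},{"fingers":0,"x":0,"y":0,"z":0,"twist":0}]' 12
cat > tilt.py <<'E'
from h import *
import sys
def tilt(name):
    s,c=get("side")
    w,cw=get("wrist")
    hs=cv2.cvtColor(w,cv2.COLOR_BGR2HSV); m=cv2.inRange(hs,(45,70,60),(82,255,255))
    m[240:]=0; n,l,st,ce=cv2.connectedComponentsWithStats(m); k=1+np.argmax(st[1:,4]) if n>1 else None
    if k: 
        st0=read_state(); Rt=rot(st0["tcp_rot"]).as_matrix(); o,d=ray(cw,ce[k]); d=Rt.T@d; o=Rt.T@(o-st0["position"])
        # in tool xz-plane, grasp at z=-.0187; barrel top at (68,-36) rotated by th (top goes towards +x,+z)
        for th in np.arange(-5,60,.25):
            a=np.radians(th); X=.068*np.cos(a)+.036*np.sin(a); Z=-.0187-.036*np.cos(a)+.068*np.sin(a)
            tt=(Z-o[2])/d[2]; e=abs(o[0]+tt*d[0]-X)
            if th==-5 or e<be: be,bt=e,th
        print("green",ce[k],st[k],"tilt est",bt,"err",be, "y", o[1]+tt*d[1])
    cv2.imwrite(f"pics/w{name}.png",w); return s,c,w,cw
E
python3 - <<'E'
from tilt import *
s,c,w,cw=tilt("7"); crop(s,180,60,200,150,4,"pics/s7.png")
E
```

```text
clock: 5.3
position: [0.6096, 0.2403, 0.29]
tcp_rot: [-0.001, 0.196, 0.981, -0.001]
ft_force: [0.2, 0.3, -3.1]
width: 0.0297
green [260.44660194 133.69417476] [ 230  102   62   64 3090] tilt est -1.75 err 8.514870170323041e-05 y -7.910964969151386e-05
```

View pics/s7.png

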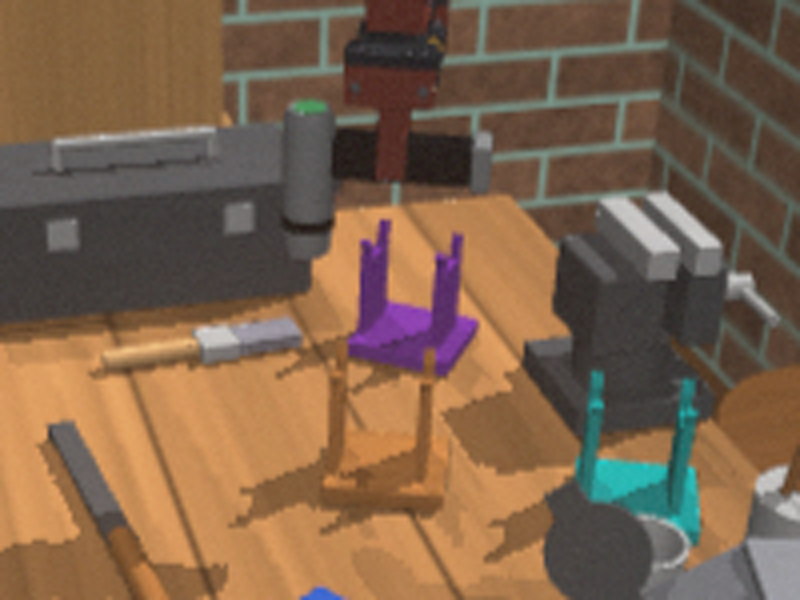

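It still holds level at 12 N. I'll go lower.

```bash
python3 -m creep '[{"fingers":0,"x":0,"y":0,"z":0,"twist":0},{"fingers":0,"x":0,"y":0,"z":0,"twist":0}]' 7
python3 - <<'E'
from tilt import *
tilt("8")
E
python3 -m creep '[{"fingers":0,"x":0,"y":0,"z":0,"twist":0},{"fingers":0,"x":0,"y":0,"z":0,"twist":0}]' 5
python3 - <<'E'
from tilt import *
s,c,w,cw=tilt("9"); crop(s,180,60,200,150,4,"pics/s9.png")
E
```

```text
clock: 5.6
position: [0.6103, 0.2405, 0.2915]
tcp_rot: [-0.0, 0.197, 0.98, -0.0]
ft_force: [0.5, 0.6, -3.6]
width: 0.03
green [260.44836517 133.65069602] [ 230  102   62   64 3089] tilt est -1.75 err 3.140267667256502e-05 y -2.7177970575631503e-05
clock: 5.9
position: [0.6103, 0.2405, 0.2917]
tcp_rot: [0.0, 0.197, 0.981, 0.0]
ft_force: [-0.9, -0.4, -3.0]
width: 0.0301
green [260.44559585 133.62856218] [ 230  102   62   64 3088] tilt est -1.75 err 5.009015667213623e-05 y -1.1483739842332158e-05
```

View pics/s9.png

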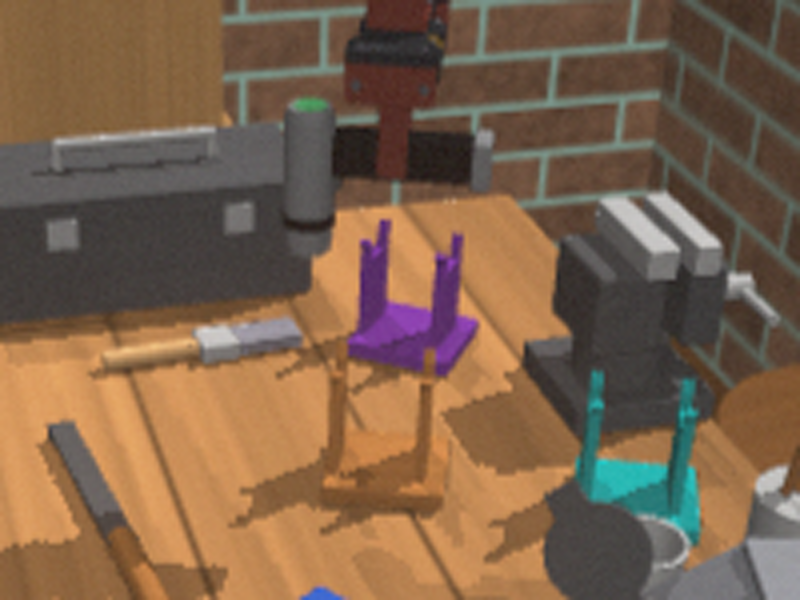

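```bash
python3 -m creep '[{"fingers":0,"x":0,"y":0,"z":0,"twist":0}]' 3.8
python3 -m creep '[{"fingers":0,"x":0,"y":0,"z":0,"twist":0}]' 3
python3 - <<'E'
from tilt import *
tilt("10")
E
python3 -m creep '[{"fingers":0,"x":0,"y":0,"z":0,"twist":0},{"fingers":0,"x":0,"y":0,"z":0,"twist":0},{"fingers":0,"x":0,"y":0,"z":0,"twist":0}]' 3
python3 - <<'E'
from tilt import *
s,c,w,cw=tilt("11"); crop(s,180,60,200,150,4,"pics/s11.png")
E
```

```text
clock: 6.1
position: [0.6103, 0.2405, 0.2917]
tcp_rot: [0.0, 0.196, 0.981, 0.0]
ft_force: [-1.1, 0.8, -2.7]
width: 0.0301
clock: 6.2
position: [0.6102, 0.2405, 0.2917]
tcp_rot: [-0.0, 0.197, 0.981, 0.0]
ft_force: [0.0, -0.2, -3.9]
width: 0.0302
green [260.0035854  133.31421121] [ 229  102   63   63 3068] tilt est -1.5 err 7.843554773609429e-05 y -0.00030195505158625953
clock: 6.6
position: [0.6102, 0.2405, 0.2916]
tcp_rot: [-0.0, 0.197, 0.981, -0.0]
ft_force: [-0.3, -0.1, -3.1]
width: 0.0299
green [260.01368524 133.31313131] [ 229  102   63   63 3069] tilt est -1.5 err 4.979506874598638e-05 y -0.000285945012329752
```

View pics/s11.png

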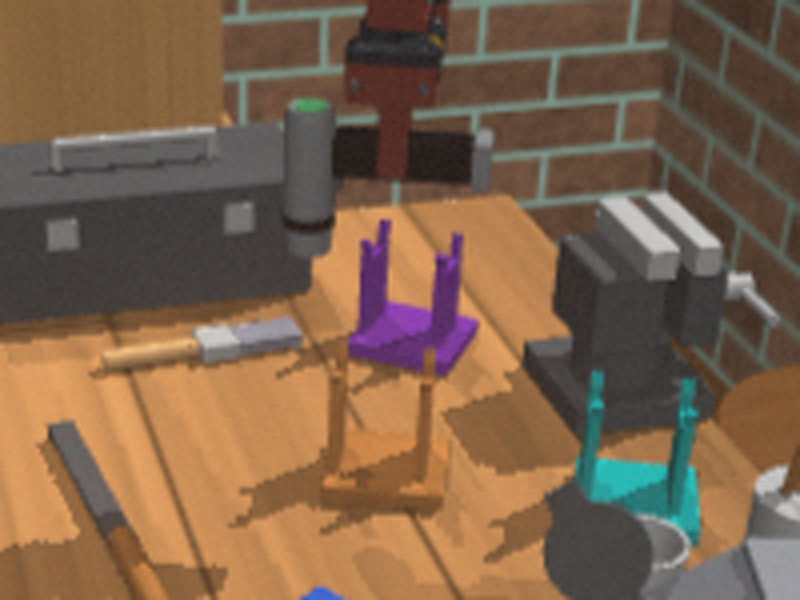

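The thermometer balances at its origin, so gravity won't tilt it, and even 3 N holds it. I'll pivot it in the light grip instead, by pushing the barrel's outer face near the nose against the fixed rest's +x upright. First I'll check for obstacles there (vise and teal rest).

```bash
python3 - <<'E'
from h import *
t,ct=get("top"); s,cs=get("side")
crop(t,115,40,130,110,6,"pics/t12.png"); crop(s,300,95,80,100,6,"pics/s12.png")
E
```

```text
(no output)
```

View pics/t12.png

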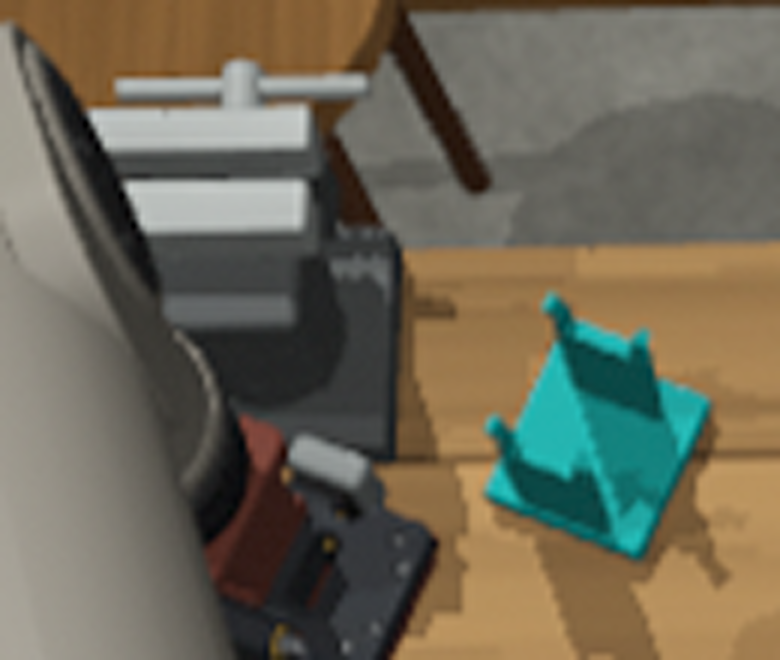

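View pics/s12.png

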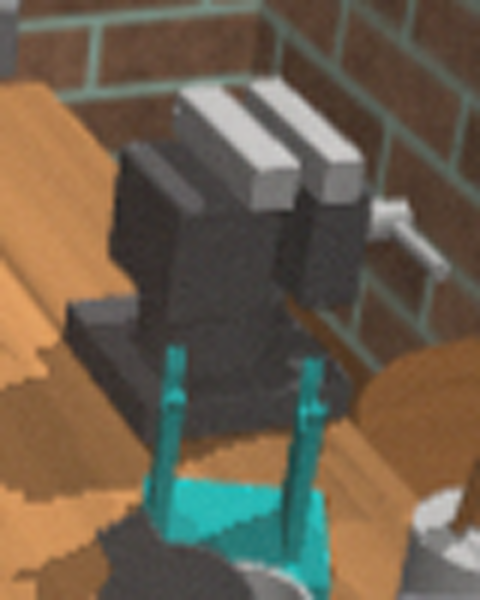

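```bash
python3 - <<'E'
from h import *
t,ct=get("top"); s,cs=get("side")
T=lambda q:np.array(q)/6+[115,40]-.4
S=lambda q:np.array(q)/6+[300,95]-.4
print("vise jaw near-right corner",tri([ct,cs],[T((303,232)),S((250,175))]))
print("vise body front right", tri([ct,cs],[T((295,300)),S((200,210))]))
print("teal posts",tri([ct,cs],[T((494,427)),S((177,350))]),tri([ct,cs],[T((641,337)),S((312,362))]))
print("teal base", [onz(ct,T(q),.018) for q in [(488,495),(640,555)]])
E
```

```text
vise jaw near-right corner (array([0.8602829 , 0.2722191 , 0.17468668]), [np.float64(0.001239762276596251), np.float64(0.0012397622765959813)])
vise body front right (array([0.83573976, 0.28206695, 0.14987718]), [np.float64(0.0008491349794636107), np.float64(0.0008491349794634479)])
teal posts (array([0.77955088, 0.18171293, 0.11696816]), [np.float64(0.0011421579111123234), np.float64(0.0011421579111125307)]) (array([0.81570016, 0.09926025, 0.14957717]), [np.float64(0.0029763120819232517), np.float64(0.0029763120819231953)])
teal base [array([0.78069505, 0.20337664, 0.018     ]), array([0.74251044, 0.1147744 , 0.018     ])]
```

Clear: everything nearby is at or below 0.18 m and outside the swept volume. Using displacements relative to the grasp, I go 142 mm along -x tool at height, then down 145 mm.

```bash
python3 -m creep '[{"fingers":0,"x":-15,"y":0,"z":0,"twist":0},{"fingers":0,"x":-45,"y":0,"z":0,"twist":0},{"fingers":0,"x":-75,"y":0,"z":0,"twist":0},{"fingers":0,"x":-105,"y":0,"z":0,"twist":0},{"fingers":0,"x":-130,"y":0,"z":0,"twist":0},{"fingers":0,"x":-145,"y":0,"z":0,"twist":0},{"fingers":0,"x":-145,"y":0,"z":0,"twist":0},{"fingers":0,"x":-145,"y":0,"z":0,"twist":0}]' 20
python3 - <<'E'
from tilt import *
g=np.array([.6102,.2405,.0916]); ux=np.array([np.cos(np.radians(-22.6)),np.sin(np.radians(-22.6)),0])
go(g+.142*ux+[0,0,.055],157.4)
s,c,w,cw=tilt("13"); crop(s,200,60,160,150,4,"pics/s13.png")
E
```

```text
clock: 7.7
position: [0.7443, 0.1842, 0.291]
tcp_rot: [-0.0, 0.197, 0.98, -0.0]
ft_force: [-1.2, 0.9, -2.2]
width: 0.0302
tool shift mm [  3.4   0.6 144.4] xang 157.3 twist -0.1
green [260.10970052 133.38085938] [ 229  102   63   63 3072] tilt est -2.25 err 3.464650957876736e-05 y -0.000500205084692474
```

View pics/s13.png

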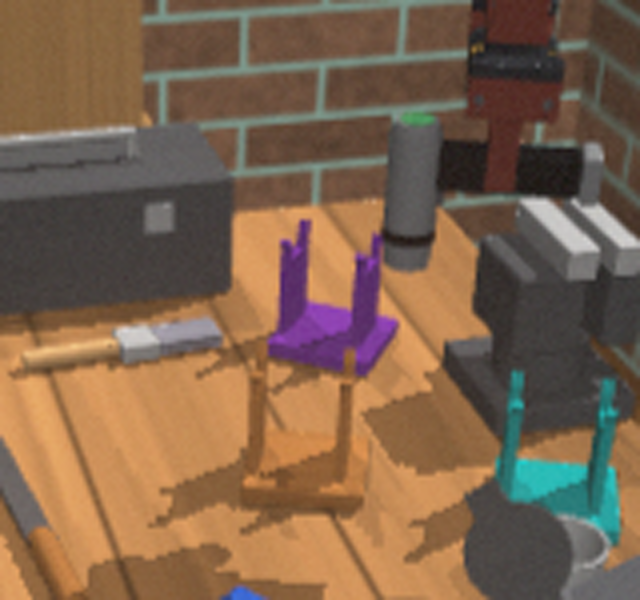

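View pics/w13.png

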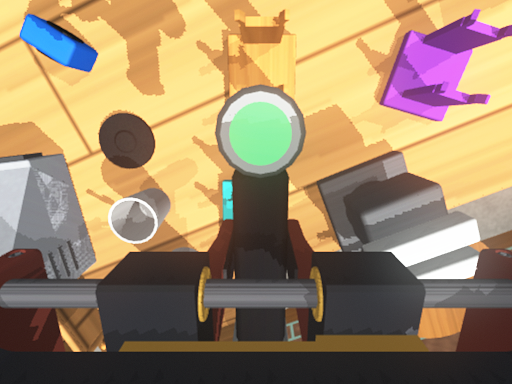

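Side view: level and clear of the vise. Wrist view: the rest is at column 262, in line with the barrel. I'll descend.

```bash
python3 -m creep '[{"fingers":0,"x":3,"y":0.6,"z":20,"twist":0},{"fingers":0,"x":3,"y":0.6,"z":50,"twist":0},{"fingers":0,"x":3,"y":0.6,"z":80,"twist":0},{"fingers":0,"x":3,"y":0.6,"z":110,"twist":0},{"fingers":0,"x":3,"y":0.6,"z":130,"twist":0},{"fingers":0,"x":3,"y":0.6,"z":144,"twist":0},{"fingers":0,"x":3,"y":0.6,"z":144,"twist":0},{"fingers":0,"x":3,"y":0.6,"z":144,"twist":0}]' 20
python3 - <<'E'
from tilt import *
g=np.array([.6102,.2405,.0916]); ux=np.array([np.cos(np.radians(-22.6)),np.sin(np.radians(-22.6)),0])
go(g+.142*ux+[0,0,.055],157.4)
s,c,w,cw=tilt("14"); crop(s,240,100,120,100,6,"pics/s14.png")
E
```

```text
clock: 8.6
position: [0.7419, 0.1869, 0.1487]
tcp_rot: [0.001, 0.196, 0.981, 0.0]
ft_force: [0.5, 0.8, -3.2]
width: 0.03
tool shift mm [ 0.2 -1.1  2.1] xang 157.36 twist -0.04
green [259.94875122 133.2971132 ] [ 229  102   63   63 3083] tilt est -1.5 err 7.486598113119747e-05 y -0.0003623992274818486
```

View pics/s14.png

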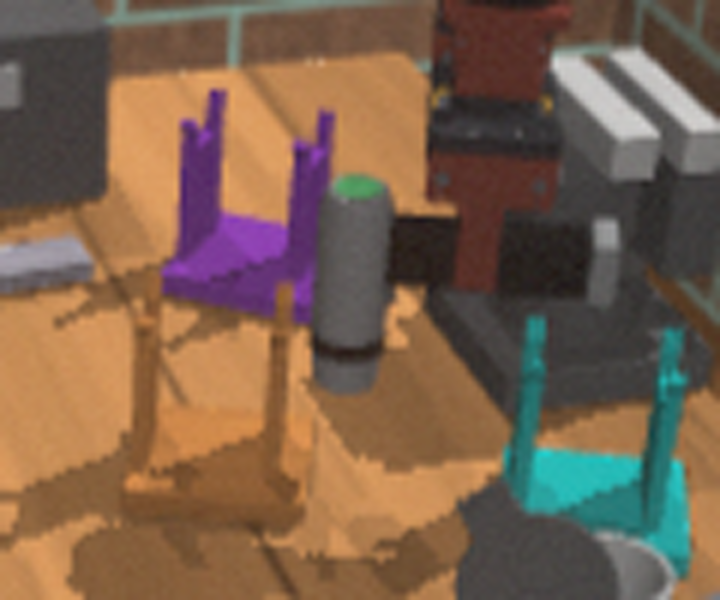

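The barrel is about 1 cm off the +x upright, with the nose just below the saddle floor. I'll start the arc at a light grip.

```bash
python3 -m creep '[{"fingers":0,"x":0,"y":-1,"z":1,"twist":0},{"fingers":0,"x":5,"y":-1,"z":1,"twist":0},{"fingers":0,"x":10,"y":-1,"z":1,"twist":0},{"fingers":0,"x":14,"y":-1,"z":-3,"twist":0},{"fingers":0,"x":18,"y":-1,"z":-8,"twist":0},{"fingers":0,"x":22,"y":-1,"z":-12,"twist":0},{"fingers":0,"x":27,"y":-1,"z":-17,"twist":0},{"fingers":0,"x":27,"y":-1,"z":-17,"twist":0}]' 4
python3 - <<'E'
from tilt import *
s,c,w,cw=tilt("15"); crop(s,240,100,120,100,6,"pics/s15.png")
E
```

```text
clock: 9.5
position: [0.716, 0.1967, 0.1659]
tcp_rot: [0.0, 0.196, 0.981, 0.001]
ft_force: [0.8, 0.2, -3.4]
width: 0.0295
green [259.748038   122.60429575] [ 233   95   55   56 2421] tilt est 52.5 err 8.566680303634389e-06 y -0.00012014404904485843
```

View pics/s15.png

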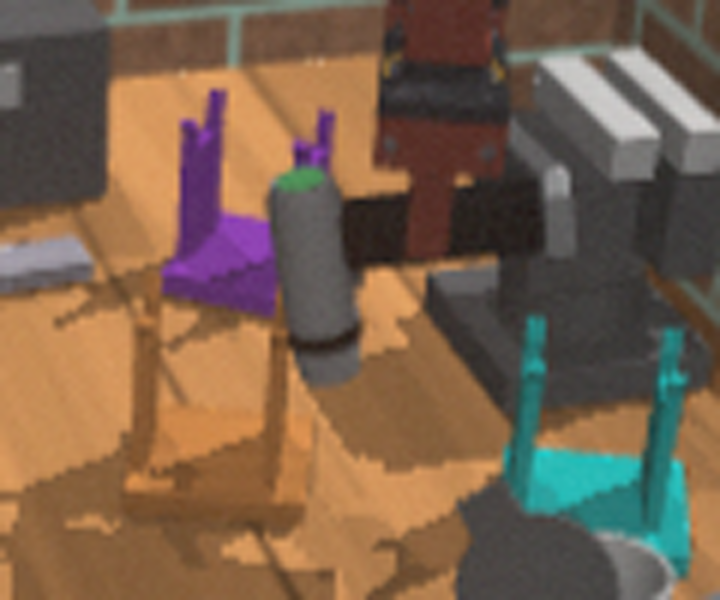

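It's pivoting cleanly. For a better tilt estimate I'll triangulate the green end from the side and wrist views.

```bash
cat > tilt2.py <<'E'
from h import *
def gc(im,roi):
    x0,y0,x1,y1=roi
    hs=cv2.cvtColor(im,cv2.COLOR_BGR2HSV); m=cv2.inRange(hs,(45,70,50),(82,255,255)); M=np.zeros_like(m); M[y0:y1,x0:x1]=m[y0:y1,x0:x1]
    n,l,st,ce=cv2.connectedComponentsWithStats(M); k=1+np.argmax(st[1:,4]); return ce[k],st[k,4]
def tilt(name,x0=.068):
    st=read_state(); s,cs=get("side"); w,cw=get("wrist"); t,ct=get("top")
    Rt=rot(st["tcp_rot"]).as_matrix()
    gw,aw=gc(w,(200,60,320,230))
    # predicted pixel in side, search near
    P0=st["position"]+Rt@np.array([.085,0,-.04]); q=proj(cs,P0)[0]
    out=[]
    gs,a=gc(s,(int(q[0]-25),int(q[1]-25),int(q[0]+25),int(q[1]+25)))
    X,e=tri([cs,cw],[gs,gw]); L=Rt.T@(X-st["position"])*1000; L[2]+=18.7
    th=np.degrees(np.arctan2(L[2],L[0])-np.arctan2(-36,68))
    print("tool-frame top rel. grasp",L.round(1),"r",np.hypot(L[0],L[2]).round(1),"(77)","tilt",th.round(2),"err",np.round(e,4),"px",gs.round(1),a,gw.round(1))
    cv2.imwrite(f"pics/w{name}.png",w); return s,cs,w,cw,t,ct
E
python3 - <<'E'
from tilt2 import *
tilt("16")
E
```

```text
tool-frame top rel. grasp [ 71.6  -0.6 -14.1] r 72.9 (77) tilt 16.73 err [0.001 0.001] px [289.7 129.9] 19 [259.8 122.6]
```

```bash
python3 -m creep '[{"fingers":0,"x":5,"y":0,"z":-4,"twist":0},{"fingers":0,"x":10,"y":0,"z":-7,"twist":0},{"fingers":0,"x":14,"y":0,"z":-10,"twist":0},{"fingers":0,"x":19,"y":0,"z":-13,"twist":0},{"fingers":0,"x":24,"y":0,"z":-15,"twist":0},{"fingers":0,"x":29,"y":0,"z":-17,"twist":0},{"fingers":0,"x":34,"y":0,"z":-19,"twist":0},{"fingers":0,"x":34,"y":0,"z":-19,"twist":0},{"fingers":0,"x":34,"y":0,"z":-19,"twist":0}]' 4
python3 - <<'E'
from tilt2 import *
s,c,*_=tilt("17"); crop(s,240,100,120,100,6,"pics/s17.png")
E
```

```text
clock: 10.65
position: [0.6848, 0.2094, 0.1839]
tcp_rot: [0.0, 0.196, 0.981, 0.0]
ft_force: [0.9, 0.4, -1.6]
width: 0.03
tool-frame top rel. grasp [70.9 -0.4 11.6] r 71.8 (77) tilt 37.22 err [0.0009 0.0009] px [279.5 131. ] 16 [260.  122.6]
```

View pics/s17.png

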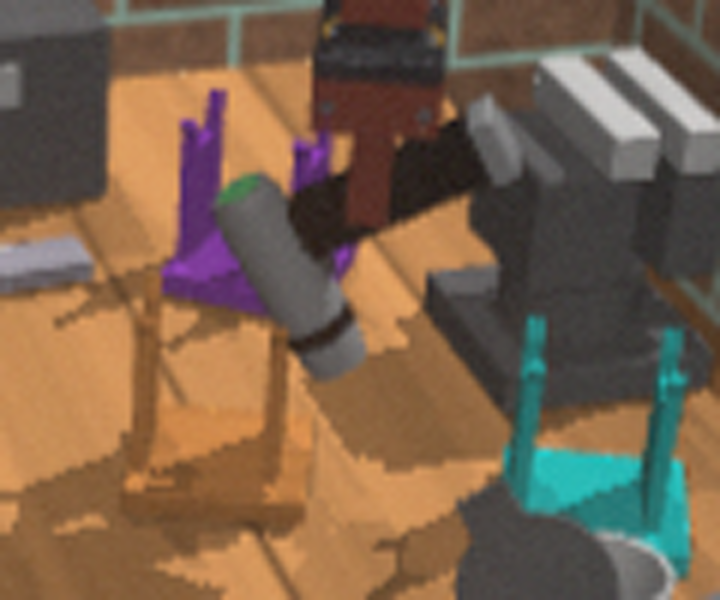

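View pics/w17.png

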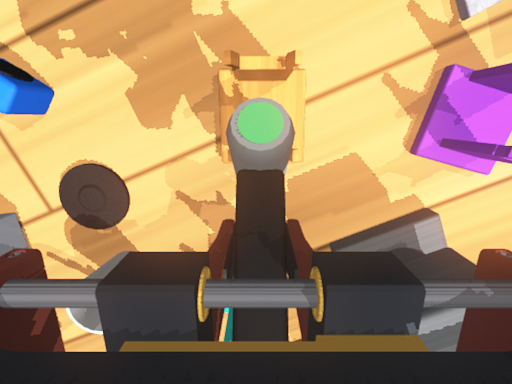

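The tilt is roughly right. I'll pin it down from the barrel's slope in the side view.

```bash
cat > slope.py <<'E'
from h import *
def pred(c,st,th,off=(0,0,0)):
    Rt=rot(st["tcp_rot"]).as_matrix(); a=np.radians(th)
    # thermo axes in tool: x_t = -x tool (level); z_t=-z tool ; barrel side (tool+x) goes down
    xt=np.array([-np.cos(a),0,-np.sin(a)]); zt=np.array([np.sin(a),0,-np.cos(a)])
    O=np.array([0,0,-.0187])+np.array(off)
    f=lambda x,z:st["position"]+Rt@(O+x*xt+z*zt)
    return f
if __name__=="__main__":
    st=read_state(); s,c=get("side")
    g=cv2.cvtColor(s,cv2.COLOR_BGR2GRAY)
    for th in range(26,44,2):
        f=pred(c,st,th); a=proj(c,[f(-.068,.036),f(-.068,-.085),f(.06,0),f(-.04,0),f(.076,0)])
        d=a[1]-a[0]; h=a[2]-a[3]
        print(th,"barrel deg from vert",np.degrees(np.arctan2(d[0],d[1])).round(2),"handle",np.degrees(np.arctan2(-h[1],h[0])).round(2),"top px",a[0].round(1),"nose",a[1].round(1),"pommel",a[4].round(1))
E
python3 slope.py
```

```text
26 barrel deg from vert 24.87 handle 19.44 top px [278.2 127. ] nose [292.2 157.2] pommel [323.9 121.6]
28 barrel deg from vert 26.96 handle 21.3 top px [278.2 127.8] nose [293.3 157.4] pommel [323.6 120.9]
30 barrel deg from vert 29.04 handle 23.17 top px [278.1 128.5] nose [294.3 157.7] pommel [323.2 120.2]
32 barrel deg from vert 31.11 handle 25.05 top px [278.1 129.2] nose [295.4 157.9] pommel [322.9 119.6]
34 barrel deg from vert 33.16 handle 26.94 top px [278.2 130. ] nose [296.5 158.1] pommel [322.5 118.9]
36 barrel deg from vert 35.2 handle 28.84 top px [278.2 130.7] nose [297.6 158.2] pommel [322.1 118.2]
38 barrel deg from vert 37.22 handle 30.76 top px [278.3 131.5] nose [298.8 158.4] pommel [321.7 117.6]
40 barrel deg from vert 39.23 handle 32.68 top px [278.5 132.2] nose [299.9 158.4] pommel [321.2 116.9]
42 barrel deg from vert 41.22 handle 34.62 top px [278.6 132.9] nose [301.  158.5] pommel [320.7 116.3]
```

```bash
python3 - <<'E'
from h import *
f=grab_frame("side"); cs=cam(f); fw=grab_frame("wrist"); s=read_state()
def L(pos,ps,pw):
    st=dict(s); st["position"]=np.array(pos); cw=cam(fw,st); Rt=rot(st["tcp_rot"]).as_matrix()
    im=cv2.imread(ps[0])
    X,e=tri([cs,cw],[ps[1],pw]); l=Rt.T@(X-st["position"])*1000; l[2]+=18.7; print(l.round(1),np.round(e,4))
for n,x0,y0,k,roi,pos,pw in [("s13",200,60,4,(380,80,460,160),(.7443,.1842,.291),(260.1,133.4)),("s14",240,100,6,(320,160,400,210),(.7419,.1869,.1487),(259.95,133.3)),("s17",240,100,6,(200,160,290,210),(.6848,.2094,.1839),(260.0,122.6))]:
    im=cv2.imread(f"pics/{n}.png"); hs=cv2.cvtColor(im,cv2.COLOR_BGR2HSV); m=cv2.inRange(hs,(45,70,50),(82,255,255)); M=np.zeros_like(m);a,b,c,d=roi;M[b:d,a:c]=m[b:d,a:c]
    mm=cv2.moments(M,True); g=np.array([mm["m10"],mm["m01"]])/mm["m00"]; print(n,g)
    L(pos,(f"pics/{n}.png",g/k+[x0,y0]-.5+.5/k),pw)
E
```

```text
s13 [417.50397878 118.15119363]
[ 67.3  -0.3 -29.4] [0.0008 0.0008]
s14 [358.17509728 186.83787289]
[ 67.5  -0.4 -29.3] [0.001 0.001]
s17 [238.2027027  188.89382239]
[71.3 -0.4 12. ] [0.0011 0.0011]
```

```bash
python3 -m creep '[{"fingers":0,"x":3,"y":0,"z":-1,"twist":0},{"fingers":0,"x":6,"y":0,"z":-2,"twist":0},{"fingers":0,"x":6,"y":0,"z":-2,"twist":0},{"fingers":0,"x":6,"y":0,"z":-2,"twist":0}]' 4
python3 -m creep '[{"fingers":0,"x":-3,"y":0,"z":0,"twist":0},{"fingers":0,"x":-6,"y":0,"z":0,"twist":0},{"fingers":0,"x":-6,"y":0,"z":-30,"twist":0},{"fingers":0,"x":-6,"y":0,"z":-70,"twist":0},{"fingers":0,"x":-6,"y":0,"z":-110,"twist":0},{"fingers":0,"x":-6,"y":0,"z":-140,"twist":0},{"fingers":0,"x":-6,"y":0,"z":-140,"twist":0},{"fingers":0,"x":-6,"y":0,"z":-140,"twist":0}]' 20
python3 - <<'E'
from tilt2 import *
s,c,*_=tilt("18"); crop(s,240,40,120,100,6,"pics/s18.png")
E
python3 slope.py
```

```text
clock: 11.35
position: [0.679, 0.2114, 0.1856]
tcp_rot: [-0.0, 0.196, 0.981, -0.0]
ft_force: [0.2, -0.2, -1.6]
width: 0.0304
clock: 12.15
position: [0.6848, 0.2086, 0.3251]
tcp_rot: [-0.0, 0.197, 0.98, -0.0]
ft_force: [-0.1, 0.1, -3.8]
width: 0.0299
tool-frame top rel. grasp [70.6 -0.7 16.8] r 72.6 (77) tilt 41.3 err [0.0008 0.0008] px [281.8  91.6] 16 [260.  124.2]
26 barrel deg from vert 23.39 handle 20.96 top px [280.1  86. ] nose [294.7 119.7] pommel [328.7  79.4]
28 barrel deg from vert 25.43 handle 22.88 top px [280.   86.8] nose [295.8 120. ] pommel [328.3  78.6]
30 barrel deg from vert 27.47 handle 24.8 top px [280.   87.6] nose [297.  120.3] pommel [328.   77.8]
32 barrel deg from vert 29.5 handle 26.73 top px [280.   88.5] nose [298.1 120.5] pommel [327.6  77.1]
34 barrel deg from vert 31.53 handle 28.66 top px [280.   89.3] nose [299.3 120.7] pommel [327.2  76.3]
36 barrel deg from vert 33.55 handle 30.59 top px [280.1  90.1] nose [300.5 120.9] pommel [326.8  75.6]
38 barrel deg from vert 35.57 handle 32.53 top px [280.2  91. ] nose [301.6 121. ] pommel [326.4  74.8]
40 barrel deg from vert 37.58 handle 34.47 top px [280.3  91.8] nose [302.8 121.1] pommel [325.9  74.1]
42 barrel deg from vert 39.58 handle 36.42 top px [280.4  92.6] nose [304.  121.1] pommel [325.4  73.4]
```

View pics/s18.png

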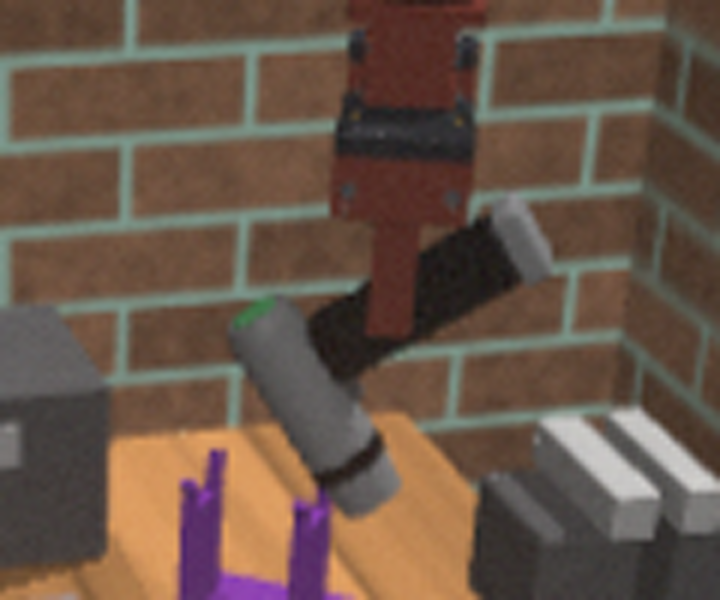

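Both the barrel edges (31.0–31.8°) and the handle edges (28–29°) put the tilt at about 34°, against the 35° wanted. The grip is now 20 N. I'll raise it, then travel over the oven and above the cap.

```bash
python3 - <<'E'
from h import *
go([.6045,-.2207,.40],164.4)
E
python3 -m creep '[{"fingers":0,"x":0,"y":0,"z":-40,"twist":0},{"fingers":0,"x":0,"y":0,"z":-75,"twist":0},{"fingers":0,"x":0,"y":0,"z":-75,"twist":0}]' 20
python3 - <<'E'
from h import *
go([.6045,-.2207,.40],164.4)
E
```

```text
tool shift mm [ -92.  -427.1  -76. ] xang 157.34 twist -7.06
clock: 12.65
position: [0.6865, 0.2091, 0.4054]
tcp_rot: [0.003, 0.197, 0.98, 0.002]
ft_force: [0.1, 0.2, -2.9]
width: 0.0301
tool shift mm [ -90.  -428.2    3.8] xang 157.32 twist -7.08
```

```bash
python3 -m creep '[{"fingers":0,"x":-5,"y":-25,"z":0,"twist":-1},{"fingers":0,"x":-14,"y":-65,"z":0,"twist":-2},{"fingers":0,"x":-23,"y":-110,"z":0,"twist":-3},{"fingers":0,"x":-33,"y":-155,"z":0,"twist":-4},{"fingers":0,"x":-43,"y":-200,"z":0,"twist":-5},{"fingers":0,"x":-52,"y":-245,"z":0,"twist":-6},{"fingers":0,"x":-61,"y":-290,"z":0,"twist":-7},{"fingers":0,"x":-71,"y":-335,"z":0,"twist":-7},{"fingers":0,"x":-80,"y":-380,"z":0,"twist":-7},{"fingers":0,"x":-86,"y":-410,"z":0,"twist":-7},{"fingers":0,"x":-90,"y":-428,"z":0,"twist":-7},{"fingers":0,"x":-90,"y":-428,"z":0,"twist":-7}]' 20
python3 -m creep '[{"fingers":0,"x":0,"y":0,"z":0,"twist":0},{"fingers":0,"x":0,"y":0,"z":0,"twist":0}]' 20
python3 - <<'E'
from tilt2 import *
go([.6045,-.2207,.40],164.4)
s,cs,w,cw,t,ct=tilt("19"); crop(s,280,80,130,150,4,"pics/s19.png"); crop(t,270,80,130,120,5,"pics/t19.png")
E
```

```text
clock: 13.85
position: [0.6009, -0.2246, 0.3987]
tcp_rot: [-0.002, 0.139, 0.99, -0.001]
ft_force: [-0.2, 0.4, -3.9]
width: 0.0299
clock: 14.05
position: [0.6034, -0.2186, 0.3996]
tcp_rot: [-0.001, 0.135, 0.991, 0.001]
ft_force: [0.4, 1.0, -3.3]
width: 0.0299
tool shift mm [-1.6 -1.7 -0.4] xang 164.48 twist 0.08
tool-frame top rel. grasp [70.5 -0.2 17.1] r 72.5 (77) tilt 41.51 err [0.0015 0.0015] px [309.6 135.9] 49 [260.  124.3]
```

View pics/s19.png

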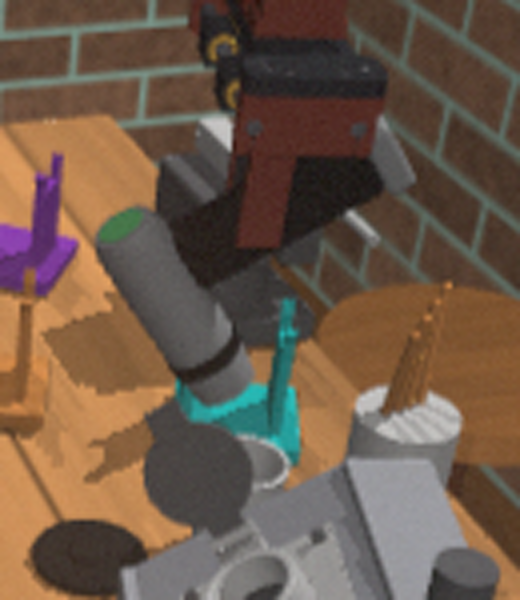

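View pics/w19.png

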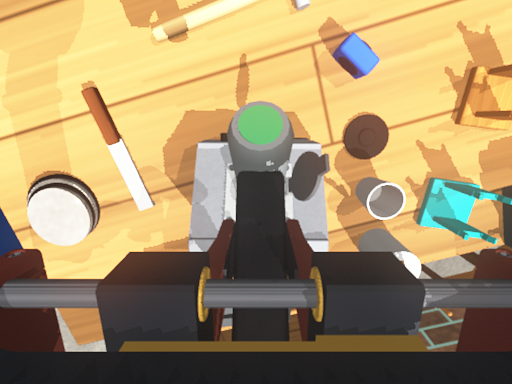

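View pics/t19.png

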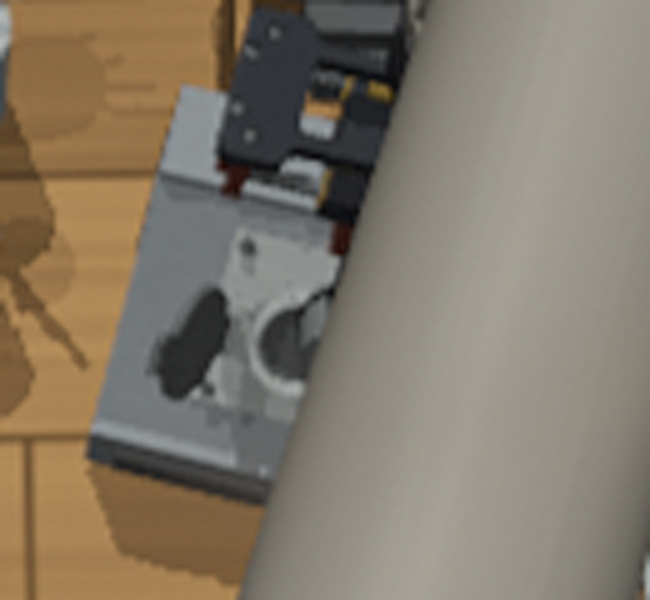

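The oven edges are parallel to the tool axes in the wrist view, so the yaw is right. In the side view the cap is clear of the barrel. Now I'll lower toward the aim pose (TCP ≈ 0.604,-0.2206,0.295), stopping 10 mm short to check.

```bash
python3 -m creep '[{"fingers":0,"x":-1.5,"y":1,"z":20,"twist":0},{"fingers":0,"x":-1.5,"y":1,"z":40,"twist":0},{"fingers":0,"x":-1.5,"y":1,"z":60,"twist":0},{"fingers":0,"x":-1.5,"y":1,"z":80,"twist":0},{"fingers":0,"x":-1.5,"y":1,"z":94,"twist":0},{"fingers":0,"x":-1.5,"y":1,"z":94,"twist":0},{"fingers":0,"x":-1.5,"y":1,"z":94,"twist":0}]' 20
python3 - <<'E'
from tilt2 import *
go([.6044,-.2206,.295],164.4)
s,cs,w,cw,t,ct=tilt("20"); crop(s,280,110,130,150,4,"pics/s20.png"); cv2.imwrite("pics/s20r.png",s)
E
python3 slope.py
```

```text
clock: 14.9
position: [0.605, -0.2199, 0.3072]
tcp_rot: [0.0, 0.136, 0.991, -0.0]
ft_force: [0.5, -0.1, -1.9]
width: 0.0303
tool shift mm [ 0.4 -0.8 12.2] xang 164.36 twist -0.04
tool-frame top rel. grasp [70.2 -0.4 16.8] r 72.2 (77) tilt 41.37 err [0.0014 0.0014] px [306.9 172.6] 49 [260.  124.2]
26 barrel deg from vert 25.02 handle 20.68 top px [305.5 165. ] nose [323.9 204.4] pommel [372.4 154.2]
28 barrel deg from vert 27.39 handle 22.33 top px [305.3 166. ] nose [325.4 204.7] pommel [372.  153.2]
30 barrel deg from vert 29.74 handle 23.98 top px [305.3 167.1] nose [326.9 204.9] pommel [371.6 152.3]
32 barrel deg from vert 32.07 handle 25.64 top px [305.2 168.1] nose [328.5 205.1] pommel [371.2 151.4]
34 barrel deg from vert 34.39 handle 27.31 top px [305.2 169.1] nose [330.  205.3] pommel [370.7 150.5]
36 barrel deg from vert 36.68 handle 28.99 top px [305.3 170.1] nose [331.6 205.4] pommel [370.2 149.6]
38 barrel deg from vert 38.96 handle 30.67 top px [305.4 171.1] nose [333.2 205.4] pommel [369.6 148.7]
40 barrel deg from vert 41.21 handle 32.37 top px [305.5 172.1] nose [334.7 205.5] pommel [369.  147.9]
42 barrel deg from vert 43.43 handle 34.08 top px [305.7 173.1] nose [336.3 205.4] pommel [368.4 147.1]
```

View pics/s20.png

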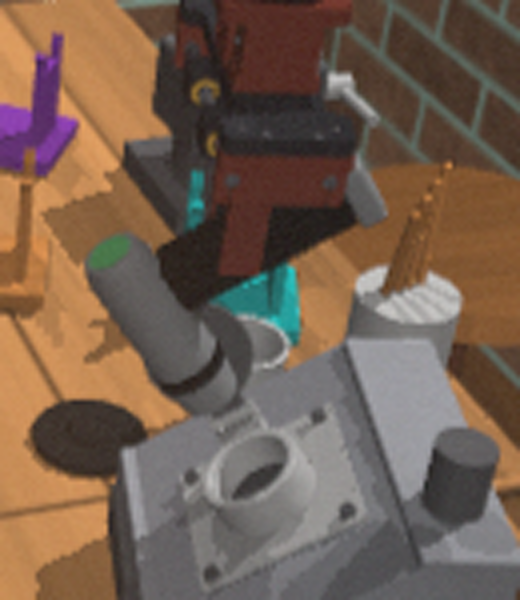

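```bash
python3 - <<'E'
from h import *
f=grab_frame("side"); cs=cam(f); ct=cam(grab_frame("top"))
a=np.radians(-15.6); n=np.array([-np.sin(.6109)*np.cos(a),-np.sin(.6109)*np.sin(a),np.cos(.6109)])
x=np.array([np.cos(.6109)*np.cos(a),np.cos(.6109)*np.sin(a),np.sin(.6109)]); y=np.cross(n,x)
m=np.array([.634,-.229,.156])
print(y); 
for k in [0,.06,.07,.08,.15,.2]: print(k,(proj(cs,m+k*n)[0]-[280,110]+.37)*4)
print("x+10,y+10 px", proj(cs,[m+.07*n,m+.07*n+.01*x,m+.07*n+.01*y]))
# ring in current side image
s=f["pixels"]; 
top=np.array([112,252])/4+[280,110]-.37
# barrel top expected for nose at h: m+(h+.121)*n
for h in [.05,.06,.07,.08]: print(h,"top",(proj(cs,m+(h+.121)*n)[0]-[280,110]+.37)*4,"nose",(proj(cs,m+h*n)[0]-[280,110]+.37)*4)
E
```

```text
[ 2.68919821e-01  9.63162567e-01 -2.77555756e-17]
0 [251.97735295 464.73850295]
0.06 [206.06784197 400.58504406]
0.07 [198.16453325 389.54104512]
0.08 [190.18658667 378.39274802]
0.15 [132.15925067 297.30597024]
0.2 [ 88.22149739 235.90782443]
x+10,y+10 px [[329.17113331 207.01526128]
 [332.86670879 205.15320412]
 [328.60255247 204.53603854]]
0.05 top [113.96944035 271.88772414] nose [213.89755535 411.52620167]
0.06 top [105.17448449 259.59774701] nose [206.06784197 400.58504406]
0.07 top [ 96.29187596 247.18528501] nose [198.16453325 389.54104512]
0.08 top [ 87.32029787 234.64849788] nose [190.18658667 378.39274802]
```

```bash
python3 - <<'E'
from h import *
f=grab_frame("side"); cs=cam(f); st=read_state(); Rt=rot(st["tcp_rot"]).as_matrix()
for off in [(0,0,0),(.01,-.015,0),(-.01,-.015,0),(.01,-.029,0),(-.01,-.029,0),(.01,-.029,-.04)]:
    print(off,((proj(cs,st["position"]+Rt@np.array(off))[0]-[280,110]+.37)*4).round(1))
E
python3 - <<'E'
import sys; sys.path.insert(0,'.')
from h import *
w,c=get("wrist"); st=read_state(); Rt=rot(st["tcp_rot"]).as_matrix()
s=cv2.imread("pics/s20.png"); 
print(proj(c,[st["position"]+Rt@np.array(o) for o in [(.01,.015,0),(.01,-.015,0),(.01,.015,-.037)]]))
cv2.imwrite("pics/s21.png",cv2.resize(s[150:450,50:350],None,fx=2,fy=2,interpolation=cv2.INTER_CUBIC))
E
```

```text
(0, 0, 0) [234.4 257. ]
(0.01, -0.015, 0) [220.8 271. ]
(-0.01, -0.015, 0) [256.3 271.6]
(0.01, -0.029, 0) [224.5 284.6]
(-0.01, -0.029, 0) [260.5 285.3]
(0.01, -0.029, -0.04) [233.7 222.8]
[[283.83861707 218.90890548]
 [237.23454308 218.89189153]
 [290.01975734 244.95474951]]
```

View pics/s21.png

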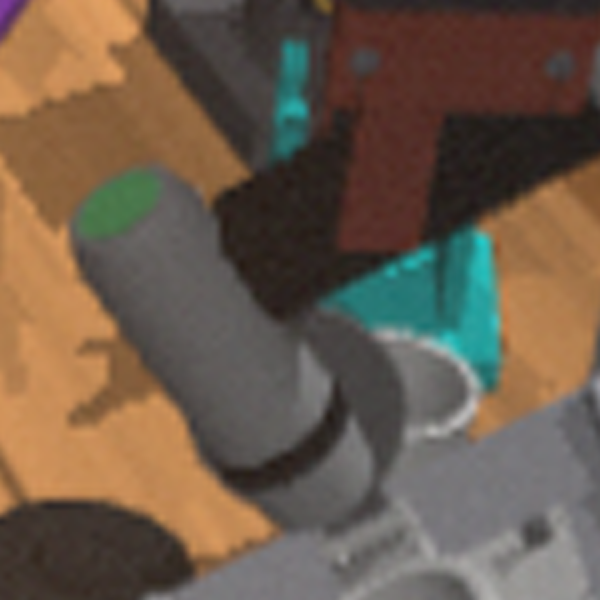

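Fingertips project where expected, so the camera is fine. The thermometer really does hang about 8 mm low in the grip, because I lifted before the fingers had finished closing (width read 35 mm). With that included, the nose is at about tool (3,0,+116) mm from the grasp point. I'll do a small correction and then hold.

```bash
python3 -m creep '[{"fingers":0,"x":1,"y":-0.5,"z":3,"twist":0},{"fingers":0,"x":2,"y":-1,"z":6,"twist":0},{"fingers":0,"x":2,"y":-1,"z":6,"twist":0},{"fingers":0,"x":2,"y":-1,"z":6,"twist":0},{"fingers":0,"x":2,"y":-1,"z":6,"twist":0}]' 20
python3 - <<'E'
from tilt2 import *
s,cs,w,cw,t,ct=tilt("22"); st=read_state(); Rt=rot(st["tcp_rot"]).as_matrix()
a=np.radians(-15.6); n=np.array([-np.sin(.6109)*np.cos(a),-np.sin(.6109)*np.sin(a),np.cos(.6109)])
x=np.array([np.cos(.6109)*np.cos(a),np.cos(.6109)*np.sin(a),np.sin(.6109)]); y=np.cross(n,x); m=np.array([.634,-.229,.156])
N=st["position"]+Rt@np.array([.0034,0,-.0187+.116]); print(st["position"],"nose in port",(np.array([x,y,n])@(N-m)*1000).round(1))
crop(s,290,140,100,110,6,"pics/s22.png"); cv2.imwrite("pics/t22.png",t)
for h in [.05,.06]: print(h,(proj(cs,[m+(h+.121)*n,m+h*n,m])-[290,140]+.42)*6)
E
```

```text
clock: 15.8
position: [0.6025, -0.2206, 0.3007]
tcp_rot: [0.0, 0.136, 0.991, 0.0]
ft_force: [-1.2, -0.6, -3.6]
width: 0.0301
tool-frame top rel. grasp [70.4 -0.2 17.2] r 72.5 (77) tilt 41.62 err [0.0013 0.0013] px [305.6 175.4] 51 [260.  124.3]
[ 0.6025702  -0.2205598   0.30070623] nose in port [-2.2 -0.3 59.4]
0.05 [[111.25416053 228.1315862 ]
 [261.14633303 437.58930251]
 [318.26602942 517.40775442]]
0.06 [[ 98.06172673 209.69662052]
 [249.40176295 421.17756608]
 [318.26602942 517.40775442]]
```

View pics/s22.png

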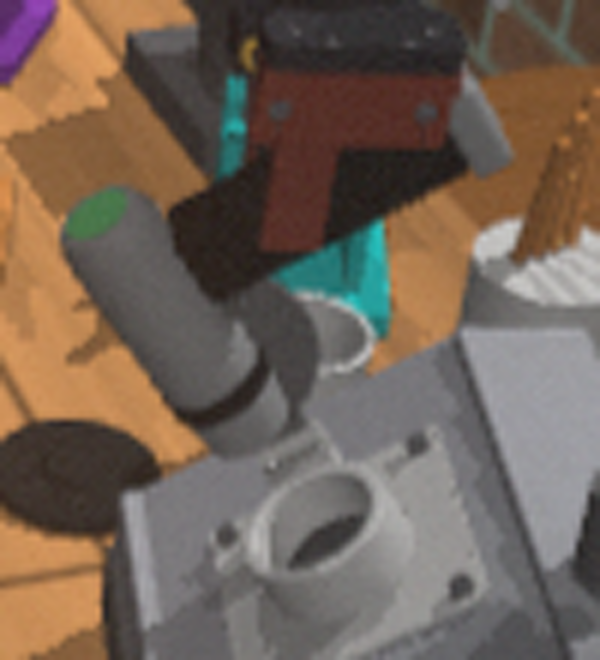

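View pics/t22.png

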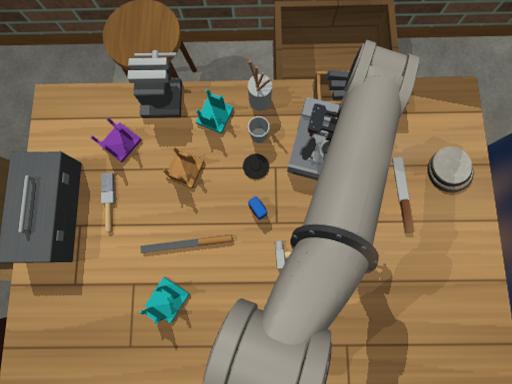

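The green end at (98,213) and nose near (250,425) match the predictions (98,210) and (249,421) for 60 mm off. The mouth rim centre looks a little lower than I assumed, (318,525) against 517, so I'll refit the rim in both views.

```bash
python3 - <<'E'
from h import *
s,c=get("side"); t=cv2.imread("pics/top0.png")
crop(s,325,205,40,45,16,"pics/s23.png"); crop(t,312,130,36,36,16,"pics/t23.png")
E
```

```text
(no output)
```

View pics/s23.png

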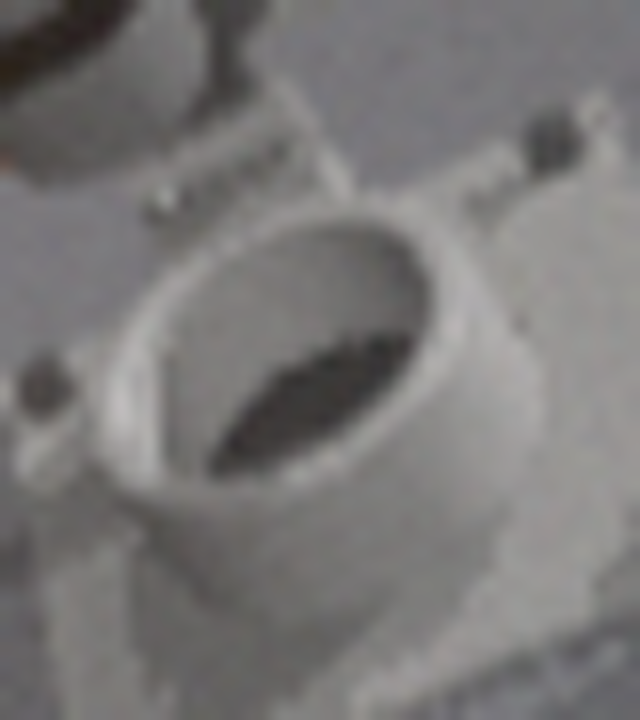

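View pics/t23.png

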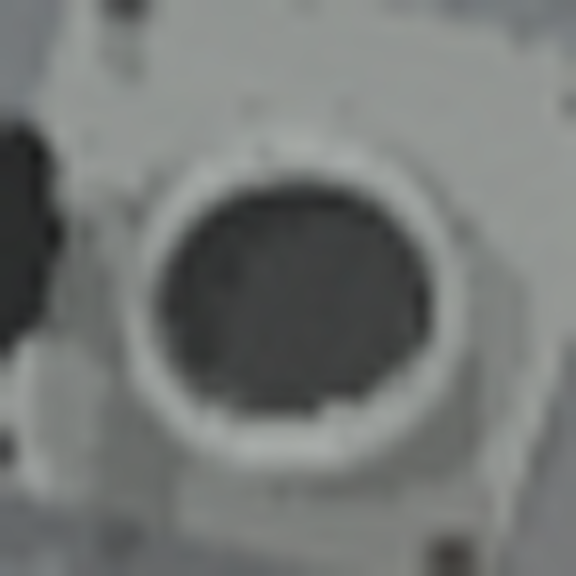

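The rim centres come out at (342.8,226.4) side and (330.0,148.7) top, within 0.6 px of my estimate, so the aim is good. Hold.

```bash
python3 -m creep '[{"fingers":0,"x":0,"y":0,"z":0,"twist":0},{"fingers":0,"x":0,"y":0,"z":0,"twist":0},{"fingers":0,"x":0,"y":0,"z":0,"twist":0},{"fingers":0,"x":0,"y":0,"z":0,"twist":0},{"fingers":0,"x":0,"y":0,"z":0,"twist":0},{"fingers":0,"x":0,"y":0,"z":0,"twist":0},{"fingers":0,"x":0,"y":0,"z":0,"twist":0},{"fingers":0,"x":0,"y":0,"z":0,"twist":0},{"fingers":0,"x":0,"y":0,"z":0,"twist":0},{"fingers":0,"x":0,"y":0,"z":0,"twist":0},{"fingers":0,"x":0,"y":0,"z":0,"twist":0},{"fingers":0,"x":0,"y":0,"z":0,"twist":0}]' 20
python3 -m creep '[{"fingers":0,"x":0,"y":0,"z":0,"twist":0},{"fingers":0,"x":0,"y":0,"z":0,"twist":0},{"fingers":0,"x":0,"y":0,"z":0,"twist":0},{"fingers":0,"x":0,"y":0,"z":0,"twist":0},{"fingers":0,"x":0,"y":0,"z":0,"twist":0},{"fingers":0,"x":0,"y":0,"z":0,"twist":0},{"fingers":0,"x":0,"y":0,"z":0,"twist":0},{"fingers":0,"x":0,"y":0,"z":0,"twist":0}]' 20
python3 - <<'E'
from h import *
print(np.abs(read_state()["dq"]).max())
E
```

```text
clock: 17.2
position: [0.6025, -0.2206, 0.3006]
tcp_rot: [0.0, 0.136, 0.991, 0.0]
ft_force: [0.0, 1.0, -2.7]
width: 0.0298
clock: 18.0
position: [0.6025, -0.2206, 0.3006]
tcp_rot: [-0.0, 0.136, 0.991, 0.0]
ft_force: [-0.6, 0.7, -3.9]
width: 0.0298
0.0017784895208609775
```

The hold lasted over 2 s with the arm still. Now I go back: up, over to 70 mm on the -x side of the rest, keeping 20 N.

```bash
python3 -m creep '[{"fingers":0,"x":5,"y":0,"z":-15,"twist":0},{"fingers":0,"x":10,"y":0,"z":-40,"twist":0},{"fingers":0,"x":10,"y":0,"z":-70,"twist":0},{"fingers":0,"x":10,"y":0,"z":-100,"twist":0},{"fingers":0,"x":10,"y":0,"z":-100,"twist":0},{"fingers":0,"x":10,"y":0,"z":-100,"twist":0}]' 20
python3 - <<'E'
from h import *
g=np.array([.6102,.2405,.0916]); ux=np.array([np.cos(np.radians(-22.6)),np.sin(np.radians(-22.6)),0])
t=g-.070*ux; t[2]=.39; go(t,157.4)
E
```

```text
clock: 18.6
position: [0.5927, -0.218, 0.4013]
tcp_rot: [0.001, 0.136, 0.991, -0.0]
ft_force: [-0.5, 1.3, -3.9]
width: 0.0295
tool shift mm [176.6 454.6  11.1] xang 164.32 twist 6.92
```

```bash
python3 -m creep '[{"fingers":0,"x":10,"y":25,"z":0,"twist":1},{"fingers":0,"x":25,"y":65,"z":0,"twist":2},{"fingers":0,"x":42,"y":108,"z":0,"twist":3},{"fingers":0,"x":59,"y":152,"z":0,"twist":4},{"fingers":0,"x":76,"y":196,"z":0,"twist":5},{"fingers":0,"x":93,"y":240,"z":0,"twist":6},{"fingers":0,"x":110,"y":284,"z":0,"twist":7},{"fingers":0,"x":127,"y":328,"z":0,"twist":7},{"fingers":0,"x":144,"y":372,"z":0,"twist":7},{"fingers":0,"x":161,"y":416,"z":0,"twist":7},{"fingers":0,"x":172,"y":442,"z":0,"twist":7},{"fingers":0,"x":177,"y":455,"z":0,"twist":7}]' 20
python3 -m creep '[{"fingers":0,"x":0,"y":0,"z":0,"twist":0},{"fingers":0,"x":0,"y":0,"z":0,"twist":0},{"fingers":0,"x":0,"y":0,"z":0,"twist":0}]' 20
python3 - <<'E'
from tilt2 import *
g=np.array([.6102,.2405,.0916]); ux=np.array([np.cos(np.radians(-22.6)),np.sin(np.radians(-22.6)),0])
t=g-.070*ux; t[2]=.1393; go(t,157.4)
tilt("24")
E
```

```text
clock: 19.8
position: [0.5432, 0.2715, 0.3983]
tcp_rot: [-0.002, 0.194, 0.981, -0.001]
ft_force: [-0.3, -0.9, -3.0]
width: 0.0301
clock: 20.1
position: [0.5461, 0.2652, 0.4006]
tcp_rot: [0.0, 0.198, 0.98, -0.001]
ft_force: [0.8, -0.1, -3.0]
width: 0.0303
tool shift mm [  1.5   2.1 261.3] xang 157.12 twist -0.28
tool-frame top rel. grasp [70.3 -0.3 16.4] r 72.2 (77) tilt 41.03 err [0.0011 0.0011] px [233.9  64.4] 10 [260.  124.3]
```

View pics/w24.png

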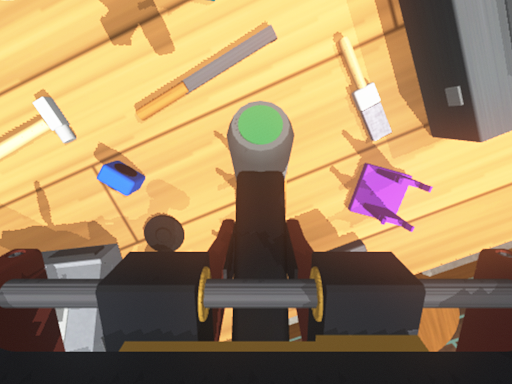

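The grip is unchanged and the area below is clear. I'll descend in stages.

```bash
python3 -m creep '[{"fingers":0,"x":1.5,"y":2,"z":30,"twist":-0.3},{"fingers":0,"x":1.5,"y":2,"z":70,"twist":-0.3},{"fingers":0,"x":1.5,"y":2,"z":115,"twist":-0.3},{"fingers":0,"x":1.5,"y":2,"z":155,"twist":-0.3},{"fingers":0,"x":1.5,"y":2,"z":190,"twist":-0.3},{"fingers":0,"x":1.5,"y":2,"z":220,"twist":-0.3},{"fingers":0,"x":1.5,"y":2,"z":240,"twist":-0.3},{"fingers":0,"x":1.5,"y":2,"z":240,"twist":-0.3},{"fingers":0,"x":1.5,"y":2,"z":240,"twist":-0.3}]' 20
python3 - <<'E'
from tilt2 import *
g=np.array([.6102,.2405,.0916]); ux=np.array([np.cos(np.radians(-22.6)),np.sin(np.radians(-22.6)),0])
t=g-.070*ux; t[2]=.1393; go(t,157.4)
s,*_=tilt("25"); crop(s,200,90,130,110,6,"pics/s25.png")
E
```

```text
clock: 21.15
position: [0.5452, 0.2701, 0.1613]
tcp_rot: [0.0, 0.194, 0.981, 0.0]
ft_force: [0.6, -0.1, -2.5]
width: 0.03
tool shift mm [-1.3 -2.4 22. ] xang 157.59 twist 0.19
tool-frame top rel. grasp [69.8  0.1 15.4] r 71.5 (77) tilt 40.37 err [0.001 0.001] px [234.3 134.4] 12 [259.9 124.2]
```

View pics/s25.png

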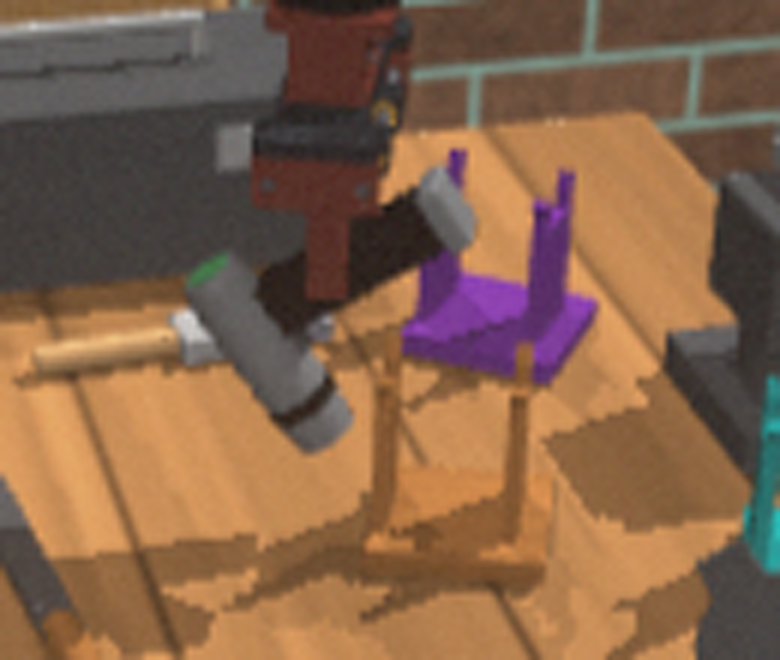

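The nose is clear of the -x upright and on its outside. I'll finish the descent, then push the nose against the upright at a light grip to level it.

```bash
python3 -m creep '[{"fingers":0,"x":0,"y":-2.4,"z":10,"twist":0.2},{"fingers":0,"x":0,"y":-2.4,"z":22,"twist":0.2},{"fingers":0,"x":0,"y":-2.4,"z":22,"twist":0.2},{"fingers":0,"x":0,"y":-2.4,"z":22,"twist":0.2}]' 20
python3 -m creep '[{"fingers":0,"x":-5,"y":0,"z":0,"twist":0},{"fingers":0,"x":-10,"y":0,"z":0,"twist":0},{"fingers":0,"x":-15,"y":0,"z":0,"twist":0},{"fingers":0,"x":-20,"y":0,"z":0,"twist":0},{"fingers":0,"x":-25,"y":0,"z":0,"twist":0},{"fingers":0,"x":-30,"y":0,"z":0,"twist":0},{"fingers":0,"x":-35,"y":0,"z":0,"twist":0},{"fingers":0,"x":-35,"y":0,"z":0,"twist":0}]' 4
python3 - <<'E'
from tilt2 import *
g=np.array([.6102,.2405,.0916]); ux=np.array([np.cos(np.radians(-22.6)),np.sin(np.radians(-22.6)),0])
t=g+.004*ux; t[2]=.1393; go(t,157.4)
s,*_=tilt("26"); crop(s,200,90,130,110,6,"pics/s26.png")
E
```

```text
clock: 21.7
position: [0.5433, 0.268, 0.138]
tcp_rot: [-0.0, 0.196, 0.981, -0.0]
ft_force: [0.2, -0.7, -2.8]
width: 0.03
clock: 22.5
position: [0.577, 0.2542, 0.1387]
tcp_rot: [0.0, 0.196, 0.981, -0.0]
ft_force: [0.1, -0.3, -2.9]
width: 0.0297
tool shift mm [-40.    0.1  -0.6] xang 157.38 twist -0.02
tool-frame top rel. grasp [72.9 -0.5  3.3] r 72.9 (77) tilt 30.51 err [0.0012 0.0012] px [243.7 138.3] 18 [259.9 120.8]
```

View pics/s26.png

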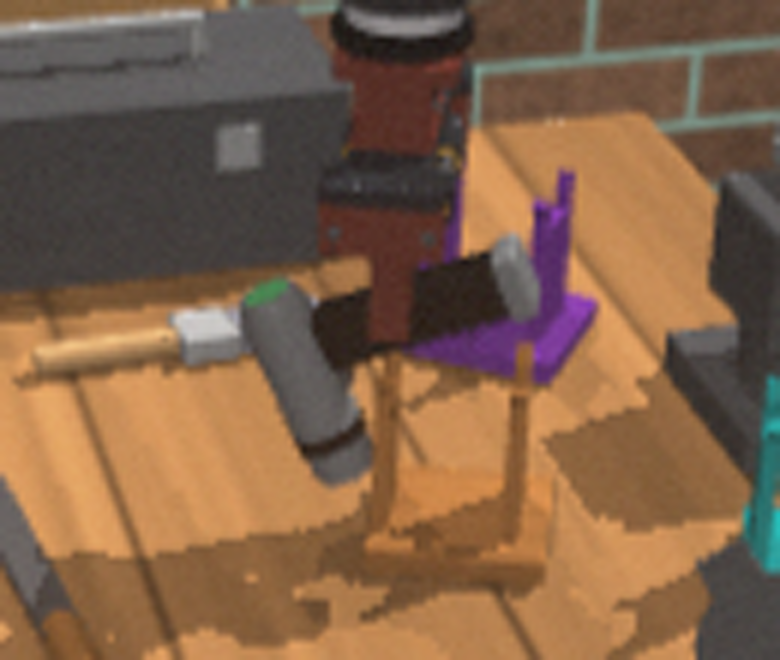

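It's levelling as planned, now at roughly 22°. Continuing.

```bash
python3 -m creep '[{"fingers":0,"x":-5,"y":0,"z":0,"twist":0},{"fingers":0,"x":-10,"y":0,"z":0,"twist":0},{"fingers":0,"x":-15,"y":0,"z":0,"twist":0},{"fingers":0,"x":-20,"y":0,"z":0,"twist":0},{"fingers":0,"x":-25,"y":0,"z":0,"twist":0},{"fingers":0,"x":-30,"y":0,"z":0,"twist":0},{"fingers":0,"x":-35,"y":0,"z":0,"twist":0},{"fingers":0,"x":-39,"y":0,"z":0,"twist":0},{"fingers":0,"x":-39,"y":0,"z":0,"twist":0},{"fingers":0,"x":-39,"y":0,"z":0,"twist":0}]' 4
python3 - <<'E'
from tilt2 import *
g=np.array([.6102,.2405,.0916]); ux=np.array([np.cos(np.radians(-22.6)),np.sin(np.radians(-22.6)),0])
t=g+.004*ux; t[2]=.1393; go(t,157.4)
s,*_=tilt("27"); crop(s,200,90,130,110,6,"pics/s27.png")
E
```

```text
clock: 23.65
position: [0.6126, 0.2397, 0.1388]
tcp_rot: [0.0, 0.196, 0.981, 0.0]
ft_force: [0.1, 0.2, -3.5]
width: 0.0297
tool shift mm [-1.5 -0.1 -0.5] xang 157.42 twist 0.02
tool-frame top rel. grasp [ 69.4  -0.5 -21.5] r 72.7 (77) tilt 10.72 err [0.0014 0.0014] px [256.1 132.6] 23 [259.9 128.9]
```

View pics/s27.png

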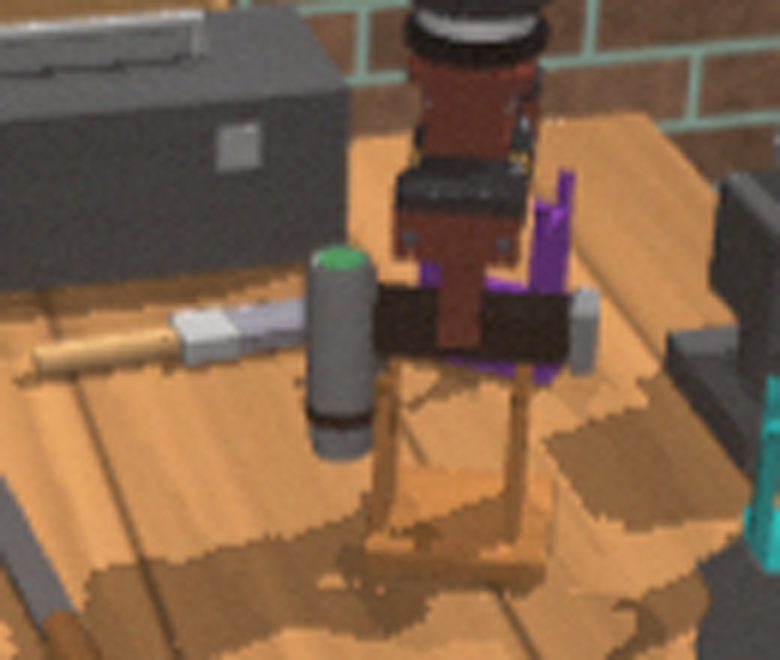

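View pics/w27.png

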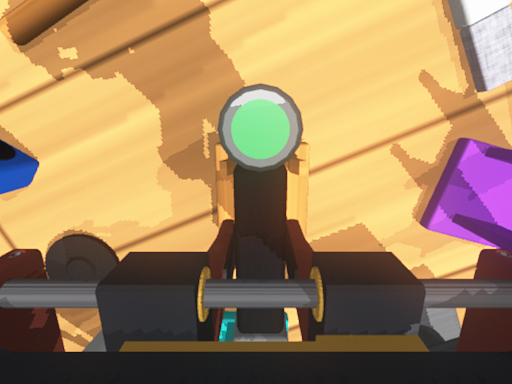

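About 4–6° of tilt is left, so I'll push a little more.

```bash
python3 -m creep '[{"fingers":0,"x":-3,"y":0,"z":0,"twist":0},{"fingers":0,"x":-6,"y":0,"z":0,"twist":0},{"fingers":0,"x":-8,"y":0,"z":0,"twist":0},{"fingers":0,"x":-8,"y":0,"z":0,"twist":0},{"fingers":0,"x":-8,"y":0,"z":0,"twist":0}]' 4
python3 - <<'E'
from tilt2 import *
g=np.array([.6102,.2405,.0916]); ux=np.array([np.cos(np.radians(-22.6)),np.sin(np.radians(-22.6)),0])
t=g+.0*ux; t[2]=.1393; go(t,157.4)
s,*_=tilt("28"); crop(s,230,110,80,70,9,"pics/s28.png")
E
python3 - <<'E'
import re
src=open('slope.py').read().replace("range(26,44,2)","range(-4,10,2)"); exec(src)
E
```

```text
clock: 24.3
position: [0.6194, 0.2367, 0.1385]
tcp_rot: [-0.0, 0.196, 0.981, -0.0]
ft_force: [-1.3, 1.7, -4.3]
width: 0.0302
tool shift mm [ 9.9 -0.  -0.8] xang 157.44 twist 0.04
tool-frame top rel. grasp [ 67.9  -0.5 -26.7] r 72.9 (77) tilt 6.44 err [0.0012 0.0012] px [258.9 131.4] 23 [259.9 132.5]
-4 barrel deg from vert -5.88 handle -7.94 top px [260.1 127.5] nose [256.9 159. ] pommel [301.9 143.2]
-2 barrel deg from vert -3.65 handle -6.15 top px [259.7 128.1] nose [257.7 159.7] pommel [302.  142.5]
0 barrel deg from vert -1.42 handle -4.37 top px [259.3 128.8] nose [258.5 160.4] pommel [302.1 141.8]
2 barrel deg from vert 0.8 handle -2.58 top px [258.9 129.4] nose [259.3 161.1] pommel [302.1 141.1]
4 barrel deg from vert 3.02 handle -0.79 top px [258.5 130. ] nose [260.2 161.7] pommel [302.1 140.4]
6 barrel deg from vert 5.22 handle 1.01 top px [258.2 130.7] nose [261.1 162.3] pommel [302.1 139.6]
8 barrel deg from vert 7.41 handle 2.81 top px [257.9 131.3] nose [262.  162.9] pommel [302.1 138.9]
```

View pics/s28.png

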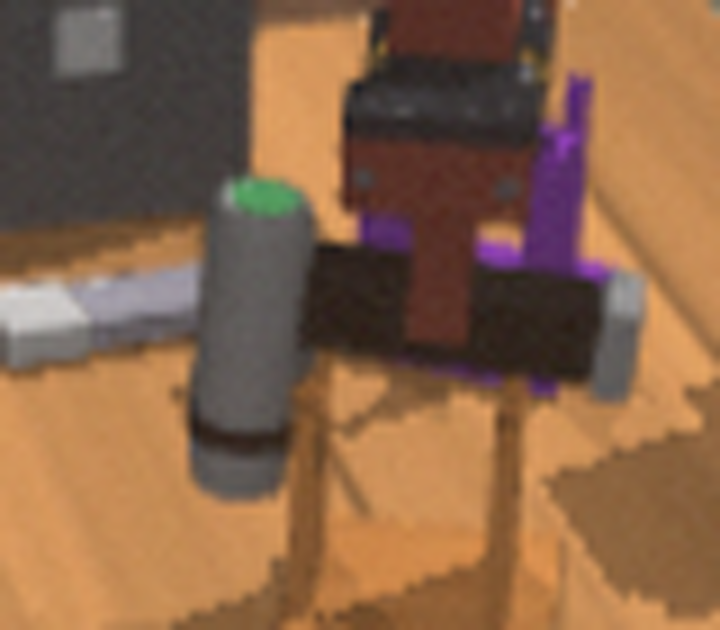

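Slightly past level (about -3°), which the saddles will correct. I'll back off about 8 mm so the barrel clears the upright, then check alignment.

```bash
python3 -m creep '[{"fingers":0,"x":4,"y":0,"z":0,"twist":0},{"fingers":0,"x":8,"y":0,"z":0,"twist":0},{"fingers":0,"x":8,"y":0,"z":0,"twist":0},{"fingers":0,"x":8,"y":0,"z":0,"twist":0}]' 10
python3 - <<'E'
from tilt2 import *
g=np.array([.6102,.2405,.0916]); ux=np.array([np.cos(np.radians(-22.6)),np.sin(np.radians(-22.6)),0])
t=g+.0*ux; t[2]=.1016; go(t,157.4)
s,cs,w,cw,_,_=tilt("29"); crop(s,230,110,80,70,9,"pics/s29.png")
gw,_=gc(w,(200,60,320,230)); gs,_=gc(s,(235,115,275,150)); print("top at",tri([cs,cw],[gs,gw])[0],"want xy (.5475,.268)")
E
```

```text
clock: 24.9
position: [0.6123, 0.2399, 0.139]
tcp_rot: [0.0, 0.196, 0.981, 0.0]
ft_force: [-0.3, -0.1, -4.0]
width: 0.0301
tool shift mm [ 2.2 -0.3 37.4] xang 157.45 twist 0.05
tool-frame top rel. grasp [ 67.3  -0.5 -27. ] r 72.5 (77) tilt 6.07 err [0.0007 0.0007] px [256.8 131. ] 20 [259.9 132.5]
top at [0.54990977 0.26524549 0.18458847] want xy (.5475,.268)
```

View pics/s29.png

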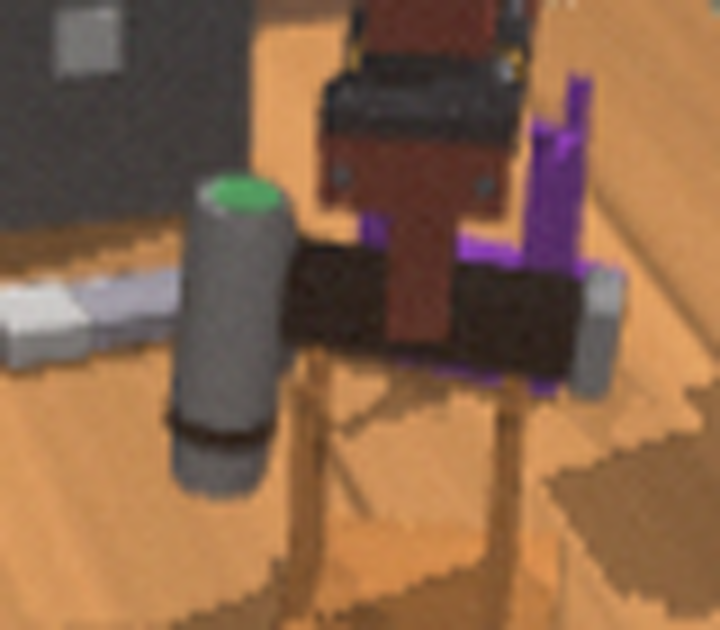

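The barrel leans about -3° and the barrel top is within 3 mm of its place. I'll lower into the saddles, settle at a light grip, then open.

```bash
python3 -m creep '[{"fingers":0,"x":1,"y":0,"z":10,"twist":0},{"fingers":0,"x":1,"y":0,"z":20,"twist":0},{"fingers":0,"x":1,"y":0,"z":30,"twist":0},{"fingers":0,"x":1,"y":0,"z":32,"twist":0},{"fingers":0,"x":1,"y":0,"z":32,"twist":0}]' 10
python3 -m creep '[{"fingers":0,"x":0,"y":0,"z":2,"twist":0},{"fingers":0,"x":0,"y":0,"z":4,"twist":0},{"fingers":0,"x":0,"y":0,"z":6,"twist":0},{"fingers":0,"x":0,"y":0,"z":8,"twist":0},{"fingers":0,"x":0,"y":0,"z":8,"twist":0}]' 3
python3 - <<'E'
from tilt2 import *
s,cs,w,cw,_,_=tilt("30"); crop(s,230,120,80,70,9,"pics/s30.png")
E
```

```text
clock: 25.55
position: [0.611, 0.2402, 0.1066]
tcp_rot: [-0.0, 0.196, 0.981, -0.0]
ft_force: [-2.4, -1.7, 4.0]
width: 0.03
clock: 26.05
position: [0.6114, 0.24, 0.0983]
tcp_rot: [0.0, 0.196, 0.981, -0.0]
ft_force: [0.8, -1.9, 0.9]
width: 0.0297
tool-frame top rel. grasp [ 71.2  -0.5 -33.9] r 78.8 (77) tilt 2.46 err [0.0011 0.0011] px [255.2 140.1] 18 [259.8 124.5]
```

View pics/s30.png

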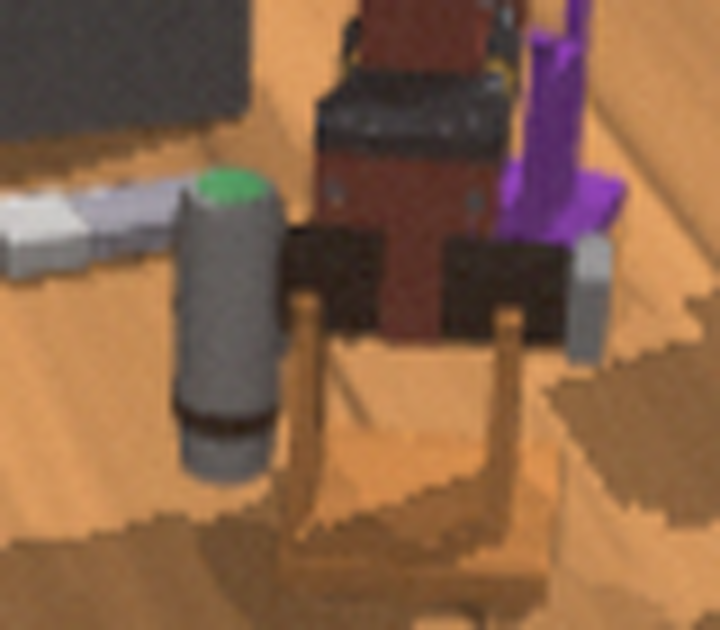

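View pics/w30.png

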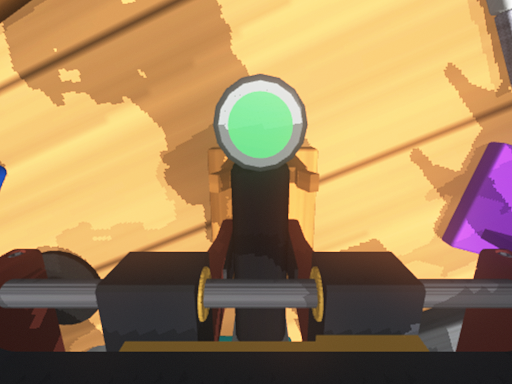

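It's seated in both saddles, level, and about 3 mm off the start place. Releasing and rising.

```bash
python3 -m creep '[{"fingers":1,"x":0,"y":0,"z":0,"twist":0},{"fingers":1,"x":0,"y":0,"z":0,"twist":0},{"fingers":1,"x":0,"y":0,"z":0,"twist":0},{"fingers":1,"x":0,"y":0,"z":0,"twist":0},{"fingers":1,"x":0,"y":0,"z":0,"twist":0},{"fingers":1,"x":0,"y":0,"z":0,"twist":0},{"fingers":1,"x":0,"y":0,"z":0,"twist":0},{"fingers":1,"x":0,"y":0,"z":0,"twist":0}]' 10
python3 -m creep '[{"fingers":1,"x":0,"y":0,"z":-20,"twist":0},{"fingers":1,"x":0,"y":0,"z":-60,"twist":0},{"fingers":1,"x":0,"y":0,"z":-110,"twist":0},{"fingers":1,"x":0,"y":0,"z":-160,"twist":0},{"fingers":1,"x":0,"y":0,"z":-210,"twist":0},{"fingers":1,"x":0,"y":0,"z":-240,"twist":0},{"fingers":1,"x":0,"y":0,"z":-240,"twist":0}]' 10
python3 - <<'E'
from h import *
w,c=get("wrist"); cv2.imwrite("pics/w31.png",w)
s,c=get("side"); crop(s,230,120,90,80,8,"pics/s31.png")
E
```

```text
clock: 27.0
position: [0.6112, 0.2402, 0.0987]
tcp_rot: [-0.0, 0.196, 0.981, 0.0]
ft_force: [0.3, 0.3, -0.1]
width: 0.087
clock: 27.7
position: [0.6133, 0.2409, 0.3447]
tcp_rot: [0.004, 0.196, 0.981, 0.003]
ft_force: [0.4, 1.0, 0.2]
width: 0.0878
```

View pics/w31.png

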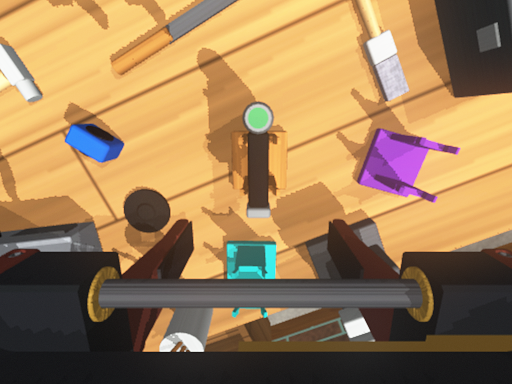

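View pics/s31.png

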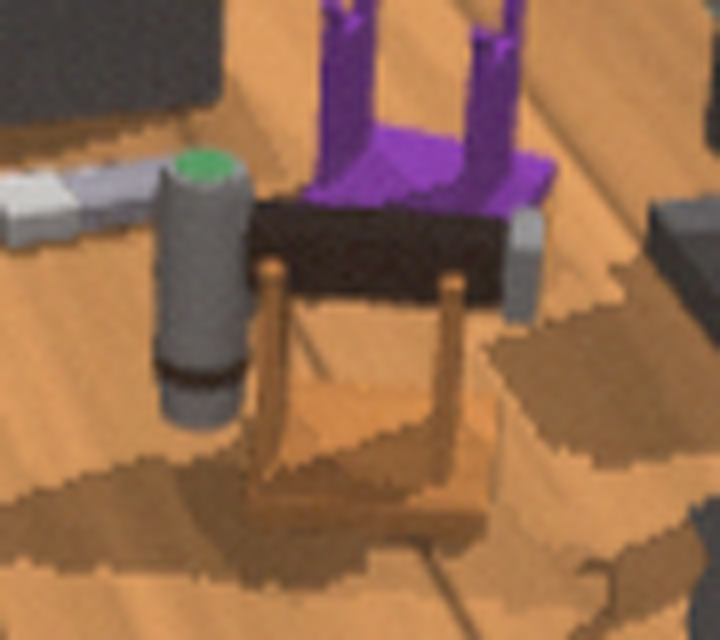

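The thermometer sits where it was at the start (green end within about 0.6 px in the side view). Now the cap: close the fingers, and move to its outer side, port frame about (0,125,60) mm, from above.

```bash
cat > port.py <<'E'
from h import *
a=np.radians(-15.6); n=np.array([-np.sin(.6109)*np.cos(a),-np.sin(.6109)*np.sin(a),np.cos(.6109)])
x=np.array([np.cos(.6109)*np.cos(a),np.cos(.6109)*np.sin(a),np.sin(.6109)]); y=np.cross(n,x); m=np.array([.634,-.229,.156])
B=np.array([x,y,n])
def P(p): return m+np.array(p)/1000@B
def where(q): return (B@(np.array(q)-m)*1000).round(1)
E
python3 - <<'E'
from port import *
print(P([0,125,60])); t=P([0,125,60]); t[2]=.34; go(t,164.4)
E
```

```text
[ 0.63446649 -0.09934946  0.20514793]
tool shift mm [-151.8 -304.7   -1.2] xang 157.44 twist -6.96
```

```bash
python3 -m creep '[{"fingers":0,"x":-15,"y":-30,"z":0,"twist":-1},{"fingers":0,"x":-35,"y":-70,"z":0,"twist":-2},{"fingers":0,"x":-57,"y":-115,"z":0,"twist":-3},{"fingers":0,"x":-80,"y":-160,"z":0,"twist":-4},{"fingers":0,"x":-100,"y":-200,"z":0,"twist":-5},{"fingers":0,"x":-120,"y":-240,"z":0,"twist":-6},{"fingers":0,"x":-137,"y":-275,"z":0,"twist":-7},{"fingers":0,"x":-152,"y":-305,"z":0,"twist":-7},{"fingers":0,"x":-152,"y":-305,"z":0,"twist":-7},{"fingers":0,"x":-152,"y":-305,"z":0,"twist":-7},{"fingers":0,"x":-152,"y":-305,"z":0,"twist":-7}]' 20
python3 - <<'E'
from port import *
go(P([0,125,60]),164.4)
w,c=get("wrist"); cv2.imwrite("pics/w32.png",w); s,c=get("side"); crop(s,290,80,130,145,4,"pics/s32.png")
for f in [1.6,1.75,1.9,2.05]: print(f,(proj(c,P([0,46-96*np.cos(f),5+96*np.sin(f)]))[0]-[290,80]+.37)*4)
E
```

```text
clock: 28.9
position: [0.6342, -0.0979, 0.3372]
tcp_rot: [-0.001, 0.134, 0.991, 0.0]
ft_force: [-0.5, -0.2, -0.8]
width: 0.0033
tool shift mm [ -1.   -1.4 132.1] xang 164.55 twist 0.15
1.6 [123.26581046 428.42952587]
1.75 [121.66283652 417.20287187]
1.9 [121.80996382 408.91379888]
2.05 [123.64007169 403.65074689]
```

View pics/w32.png

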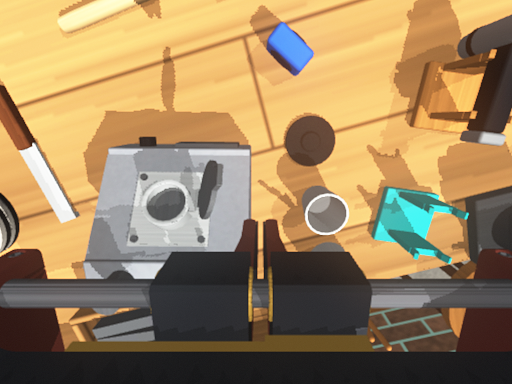

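View pics/s32.png

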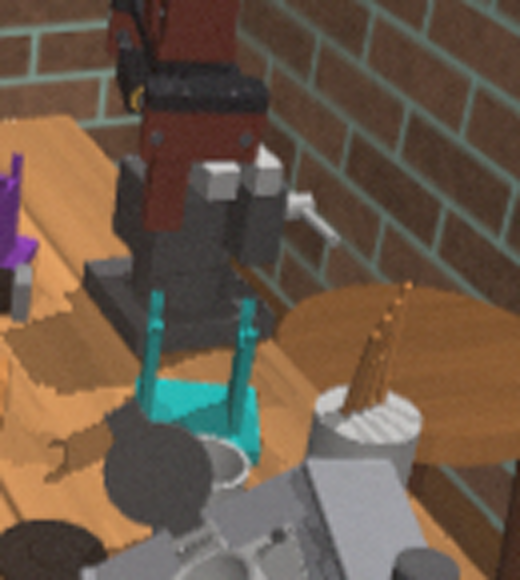

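The cap tip shows at (122,405), which puts the cap at about 2.0 rad. The fingers are on its outer side, above the bench left of the oven. I'll descend to port z of about 60 mm.

```bash
python3 -m creep '[{"fingers":0,"x":-1,"y":-1,"z":30,"twist":0},{"fingers":0,"x":-1,"y":-1,"z":70,"twist":0},{"fingers":0,"x":-1,"y":-1,"z":105,"twist":0},{"fingers":0,"x":-1,"y":-1,"z":132,"twist":0},{"fingers":0,"x":-1,"y":-1,"z":132,"twist":0},{"fingers":0,"x":-1,"y":-1,"z":132,"twist":0},{"fingers":0,"x":-1,"y":-1,"z":132,"twist":0}]' 20
python3 - <<'E'
from port import *
print(where(read_state()["position"])); go(P([0,0,60]),164.4)
E
```

```text
clock: 29.7
position: [0.6365, -0.1007, 0.2087]
tcp_rot: [0.002, 0.135, 0.991, 0.0]
ft_force: [-0.8, -0.0, 0.7]
width: 0.0006
[  3.9 124.2  61.6]
tool shift mm [   2.4 -124.2    3.4] xang 164.47 twist 0.07
```

```bash
python3 -m creep '[{"fingers":0,"x":2,"y":-10,"z":2,"twist":0},{"fingers":0,"x":2,"y":-20,"z":2,"twist":0},{"fingers":0,"x":2,"y":-30,"z":2,"twist":0},{"fingers":0,"x":2,"y":-38,"z":2,"twist":0},{"fingers":0,"x":2,"y":-46,"z":2,"twist":0},{"fingers":0,"x":2,"y":-54,"z":2,"twist":0},{"fingers":0,"x":2,"y":-62,"z":2,"twist":0},{"fingers":0,"x":2,"y":-70,"z":2,"twist":0}]' 20
python3 - <<'E'
from port import *
print(where(read_state()["position"]))
s,c=get("side"); crop(s,290,130,130,120,5,"pics/s33.png")
E
```

```text
clock: 30.5
position: [0.6143, -0.1685, 0.2046]
tcp_rot: [-0.0, 0.135, 0.991, 0.0]
ft_force: [1.1, 0.8, 0.2]
width: 0.0002
[-1. 53. 60.]
```

View pics/s33.png

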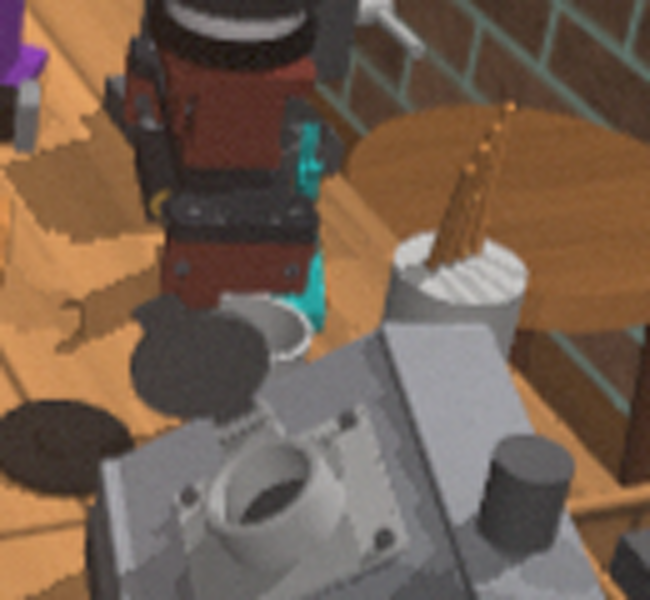

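The cap is swinging, just past vertical. I'll continue.

```bash
python3 -m creep '[{"fingers":0,"x":0,"y":-8,"z":0,"twist":0},{"fingers":0,"x":0,"y":-16,"z":0,"twist":0},{"fingers":0,"x":0,"y":-24,"z":0,"twist":0},{"fingers":0,"x":0,"y":-32,"z":0,"twist":0},{"fingers":0,"x":0,"y":-40,"z":0,"twist":0},{"fingers":0,"x":0,"y":-48,"z":0,"twist":0},{"fingers":0,"x":0,"y":-55,"z":0,"twist":0},{"fingers":0,"x":0,"y":-55,"z":0,"twist":0}]' 20
python3 - <<'E'
from port import *
print(where(read_state()["position"])); go(P([0,0,20]),164.4)
s,c=get("side"); crop(s,290,130,130,120,5,"pics/s34.png")
E
```

```text
clock: 31.35
position: [0.5991, -0.2226, 0.2047]
tcp_rot: [-0.0, 0.136, 0.991, -0.0]
ft_force: [0.5, -0.0, -0.4]
width: 0.0004
[-1.  -3.2 60.2]
tool shift mm [-23.8   3.3  32.3] xang 164.32 twist -0.08
```

View pics/s34.png

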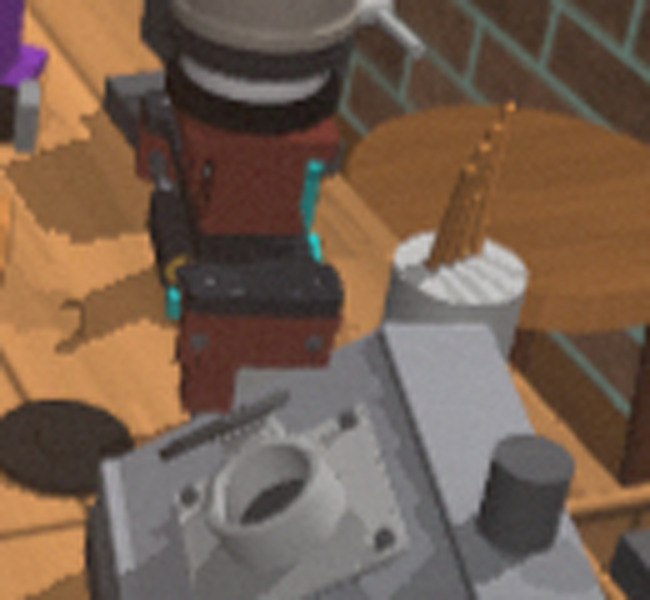

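The cap is now edge-on to the camera, at about 0.7 rad. I'll press down along the port axis.

```bash
python3 -m creep '[{"fingers":0,"x":-4,"y":1,"z":5,"twist":0},{"fingers":0,"x":-8,"y":1,"z":11,"twist":0},{"fingers":0,"x":-12,"y":2,"z":16,"twist":0},{"fingers":0,"x":-16,"y":3,"z":22,"twist":0},{"fingers":0,"x":-20,"y":3,"z":27,"twist":0},{"fingers":0,"x":-24,"y":3,"z":32,"twist":0},{"fingers":0,"x":-24,"y":3,"z":32,"twist":0}]' 20
python3 - <<'E'
from port import *
print(where(read_state()["position"])); go(P([0,0,8]),164.4)
s,c=get("side"); crop(s,290,130,130,120,5,"pics/s35.png")
E
```

```text
clock: 32.1
position: [0.6238, -0.2243, 0.1716]
tcp_rot: [-0.001, 0.135, 0.991, 0.0]
ft_force: [0.1, 0.5, -0.3]
width: 0.0003
[-0.1  1.7 19.1]
tool shift mm [-6.5 -1.8  9. ] xang 164.45 twist 0.05
```

View pics/s35.png

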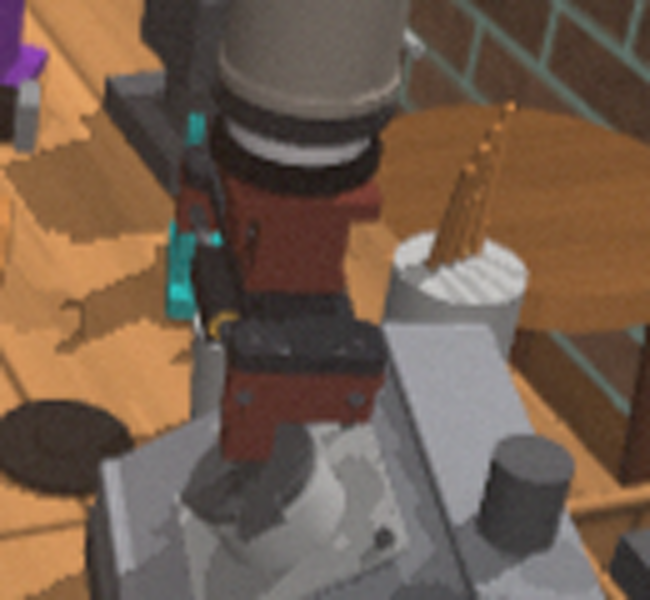

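Nearly shut. I'll press the last bit in small steps while watching the force.

```bash
python3 -m creep '[{"fingers":0,"x":-1,"y":-8,"z":1,"twist":0},{"fingers":0,"x":-2,"y":-12,"z":2.5,"twist":0},{"fingers":0,"x":-2.5,"y":-15,"z":3.5,"twist":0},{"fingers":0,"x":-3,"y":-15,"z":4.5,"twist":0},{"fingers":0,"x":-3,"y":-15,"z":4.5,"twist":0}]' 20
python3 - <<'E'
from port import *
print(where(read_state()["position"]))
E
python3 -m creep '[{"fingers":0,"x":0,"y":0,"z":0.7,"twist":0},{"fingers":0,"x":0,"y":0,"z":1.5,"twist":0},{"fingers":0,"x":0,"y":0,"z":1.5,"twist":0}]' 20
python3 -m creep '[{"fingers":0,"x":0,"y":0,"z":0.7,"twist":0},{"fingers":0,"x":0,"y":0,"z":1.5,"twist":0},{"fingers":0,"x":0,"y":0,"z":1.5,"twist":0}]' 20
python3 - <<'E'
from port import *
print(where(read_state()["position"]))
s,c=get("side"); crop(s,290,130,130,120,5,"pics/s36.png")
E
```

```text
clock: 32.65
position: [0.6224, -0.24, 0.1681]
tcp_rot: [-0.0, 0.136, 0.991, -0.0]
ft_force: [0.2, -0.6, 0.3]
width: 0.0005
[  0.2 -13.7  14.6]
clock: 32.95
position: [0.6226, -0.2394, 0.1666]
tcp_rot: [-0.0, 0.135, 0.991, 0.0]
ft_force: [-0.3, 0.5, -0.3]
width: 0.0005
clock: 33.25
position: [0.6229, -0.2396, 0.1659]
tcp_rot: [0.0, 0.135, 0.991, 0.0]
ft_force: [-0.8, 0.8, 5.7]
width: 0.0001
[ -0.7 -13.2  12.6]
```

View pics/s36.png

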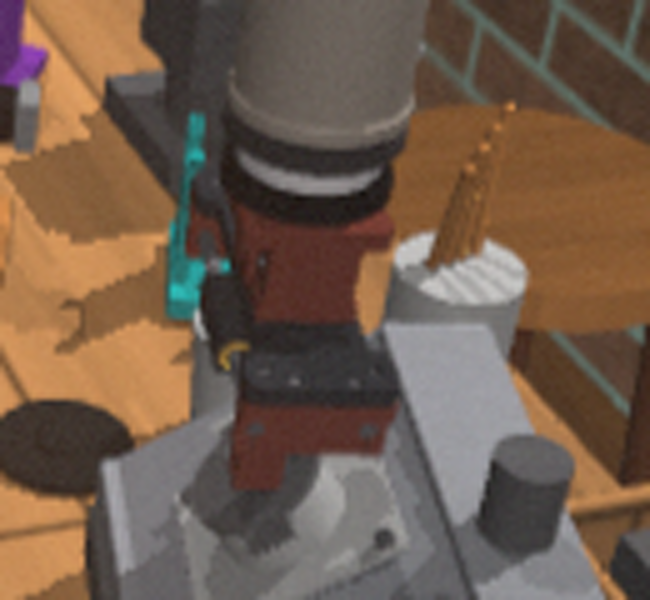

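Contact reads 5.7 N. I'll press until the force clearly rises, meaning the cap is stopped on the mouth.

```bash
python3 -m creep '[{"fingers":0,"x":0,"y":0,"z":1,"twist":0},{"fingers":0,"x":0,"y":0,"z":1,"twist":0}]' 20
python3 -m creep '[{"fingers":0,"x":0,"y":0,"z":1,"twist":0},{"fingers":0,"x":0,"y":0,"z":1,"twist":0}]' 20
python3 -m creep '[{"fingers":0,"x":0,"y":0,"z":1,"twist":0},{"fingers":0,"x":0,"y":0,"z":1,"twist":0}]' 20
```

```text
clock: 33.5
position: [0.623, -0.2397, 0.1657]
tcp_rot: [0.001, 0.135, 0.991, 0.0]
ft_force: [-2.9, 1.2, 8.5]
width: 0.0004
clock: 33.7
position: [0.6232, -0.2397, 0.1655]
tcp_rot: [0.001, 0.135, 0.991, 0.0]
ft_force: [-4.3, 2.3, 13.9]
width: 0.0005
clock: 33.9
position: [0.6233, -0.2398, 0.1652]
tcp_rot: [0.001, 0.135, 0.991, 0.0]
ft_force: [-6.4, 3.0, 17.7]
width: 0.0005
```

The force rises linearly while the position stays put, so it's a hard stop. I'll retreat and look.

```bash
python3 -m creep '[{"fingers":0,"x":0,"y":0,"z":2,"twist":0},{"fingers":0,"x":0,"y":0,"z":2,"twist":0},{"fingers":0,"x":3,"y":0,"z":-10,"twist":0},{"fingers":0,"x":15,"y":0,"z":-50,"twist":0},{"fingers":0,"x":30,"y":30,"z":-100,"twist":0},{"fingers":0,"x":30,"y":75,"z":-150,"twist":0},{"fingers":0,"x":30,"y":120,"z":-190,"twist":0},{"fingers":0,"x":30,"y":165,"z":-190,"twist":0},{"fingers":0,"x":30,"y":165,"z":-190,"twist":0},{"fingers":0,"x":30,"y":165,"z":-190,"twist":0}]' 20
python3 - <<'E'
from port import *
s,c=get("side"); crop(s,290,150,130,120,5,"pics/s37.png"); cv2.imwrite("pics/side37.png",s)
w,c=get("wrist"); cv2.imwrite("pics/w37.png",w)
t,c=get("top"); cv2.imwrite("pics/top37.png",t)
E
```

```text
clock: 34.9
position: [0.6394, -0.0668, 0.3534]
tcp_rot: [0.001, 0.131, 0.991, 0.001]
ft_force: [0.1, 0.4, -0.7]
width: 0.0008
```

View pics/s37.png

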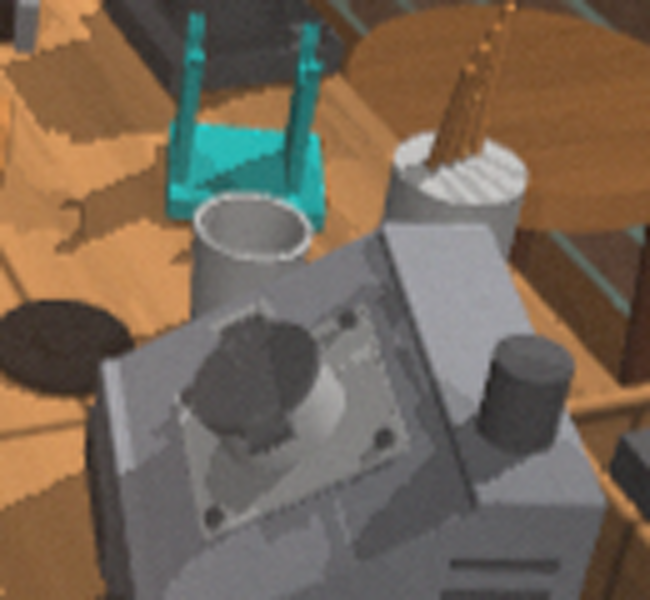

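View pics/side37.png

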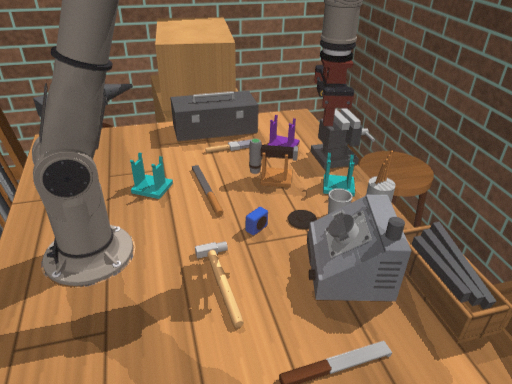

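View pics/top37.png

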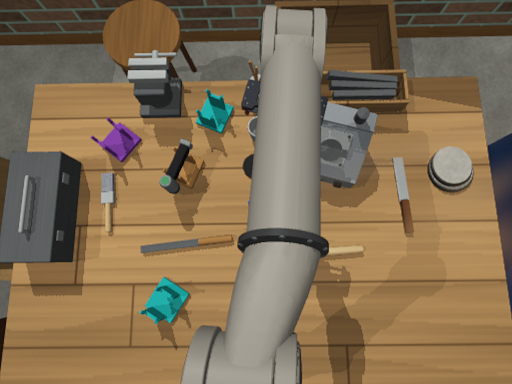

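The cap lies flat over the mouth, the thermometer is on its rest and the other objects haven't moved. I'll check the tip pixel against the shut prediction.

```bash
python3 - <<'E'
from port import *
c=cam(grab_frame("side"))
for f in [0,.08,.16,.25]: print(f,((proj(c,P([0,46-96*np.cos(f),5+96*np.sin(f)]))[0]-[290,150]+.4)*5).round(1), ((proj(c,P([0,46,5]))[0]-[290,150]+.4)*5).round(1))
a=cv2.imread("pics/top0.png");s0=cv2.imread("pics/side0.png");s1=cv2.imread("pics/side37.png")
def g(im):
    m=cv2.inRange(cv2.cvtColor(im,cv2.COLOR_BGR2HSV),(45,70,60),(82,255,255));M=np.zeros_like(m);M[130:150,245:270]=m[130:150,245:270];k=cv2.moments(M,True);return k["m10"]/k["m00"],k["m01"]/k["m00"]
print(g(s0),g(s1))
crop(s1,325,205,45,45,14,"pics/s38.png")
E
```

```text
0 [277.5 441.3] [245.9 317.7]
0.08 [270.  430.6] [245.9 317.7]
0.16 [262.2 419.1] [245.9 317.7]
0.25 [253.3 405.3] [245.9 317.7]
(255.85, 139.95) (255.16666666666666, 140.05555555555554)
```

View pics/s38.png

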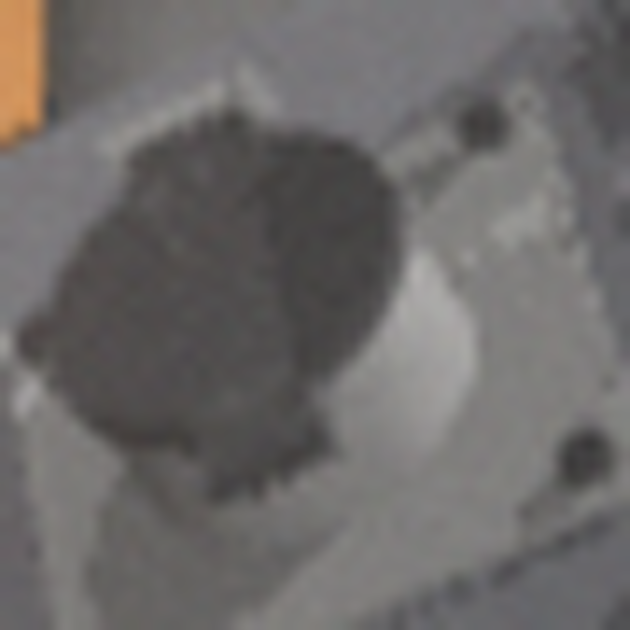

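The tip at (273,444) agrees with the shut prediction (277,441) and not with 0.08 rad (270,431). The hard stop says the same. Handing in.

```bash
python3 - <<'E'
from h import *
s=read_state(); print(s["clock"],s["ft_force"].round(1)); print(finish_job())
E
```

```text
35.1 [-0.3  0.1 -0.5]
the job is handed in; nothing more can be done
None
```

I aimed the thermometer down the port and held it there for about 2 s. I then put it back on its rest, pressed the cap shut and handed the job in at 35.1 s. No verdict is reported.

- **Tilt:** The tool can only point straight down. I tilted the thermometer to about 34° in a light 4 N grip by pushing its barrel against the rest's upright, and levelled it again the same way.
- **Aim:** My estimate had the nose 2 mm off the port's axis and 59 mm off its mouth. The barrel was within about 1–2° of the axis, and the arm was still.
- **Back on the rest:** The thermometer lies level in both saddles. The barrel's green end is within 0.7 px of where it started in the side view, about 2–3 mm.
- **Cap:** It came to a hard stop, with the force rising to about 18 N and almost no movement. The tip sits at its predicted shut position, but 0.08 rad is only about 13 px away in a 5x enlarged crop.
- **Surroundings:** The bystanders I could see look unmoved in the final side view, where none is hidden. The robot was clear of everything.

**Disagreements:** I lifted before the fingers had fully closed, so the thermometer sat about 8 mm low in the grip. I first took this for camera bias, then found it and allowed for it before the final aim. My triangulated tilt readings ran about 7° high because of that offset, so I relied on the barrel and handle slopes instead.

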